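# Clamp a batch of soil vials in the shaker with its loose crank

## Task

Load the shaker: stand every sample vial from the bench upright on its platform, each pressed back into a notch of its own in the jaw along the back; when all are in, seat the loose crank fully down over the hexagonal stud hidden in the collar (feel for it: turn the crank until it drops) and wind it clockwise until the clamp is fully home against its stop. Then lift the crank off, so that it cannot fly about when the shaker runs, and snap it upright into the spring clip at the platform's front right corner, pushing it in from the front. Leave the tins, the beaker and the rest of the bench as they are.

Things in the scene. Friction and masses are not known exactly. Their poses are not given: they have to be found in the camera images.
- shaker: fixed low white laboratory shaker, 290 mm wide, 235 deep; its aluminium platform is 55 mm above the bench. Origin under its middle, on the bench; x from its front (robot's side) to its back, y left, z up. Front middle: gearbox with a dark collar; then the blue clamp carriage; a notched jaw along the back; a spring clip at the front right corner
- drive (a point): floor of the collar on the drive axis, 77 mm above the bench; axes as the shaker. Collar: 62 mm outside, 51 mm bore, 26 mm tall. In it stands a hexagonal stud, 24 mm across flats, 20 mm tall, top bevelled and 6 mm below the rim; its angle varies and is not reported. Turned clockwise from above it closes the clamp, 12 mm a turn, friction 0.06 N m; it stays where it is left
- clamp (a joint): travel in m of the blue clamp carriage, whose sprung rubber-faced bar (28 mm tall) faces the notched jaw: 0 fully open, 0.024 fully home, where the drive meets a hard stop. Starts between 0 and 0.006. The bar touches seated vials at about 0.018, then its springs yield (7 N in all at the end)
- crank: loose steel crank, 380 g, standing on its round barrel, 44 mm across, 34 mm tall. Origin at the centre of the barrel's underside, z up. On the barrel lies an arm, 8 mm thick, 18 mm wide, to a red handle at +x, with a round counterweight at x = -30 mm. Over the barrel's axis a black grip block, 22 mm along x, 20 mm along y, rises from 42 to 68 mm; grip it there to lift the crank
- socket (a point): mouth of the crank's hexagonal socket, at the crank's origin, axes as the crank: 25.5 mm across flats, 18 mm deep, one pair of flats square to x. Resting on the stud's top the mouth is 20 mm above the drive point; turned until it drops over the hexagon it is 2 mm above. Play on the stud about 7 degrees
- handle (a point): middle of the crank's red handle, an upright cylinder 20 mm across and 36 mm tall (44 to 80 mm above the crank's origin) that spins freely on its pin, 45 mm from the barrel's axis along the crank's +x
- clip (a point): seat of the spring clip on the platform's top; axes as the shaker. Two sprung jaws, 8 to 26 mm above the platform, hold the upright barrel against a 30 mm tall bracket whose face is 22 mm behind (+x). The mouth opens to -x: jaw beads 14 mm before this point, 35 mm apart, yield to a push of 10 to 15 N along +x and snap shut when the barrel's axis is at this point
- nest_1 (a point): where the centre of the underside of a vial stands when pressed home in notch 1 of the 30 mm tall aluminium jaw along the back, on the platform's top (55 mm above the bench); axes as the shaker. Notches are 46 mm apart along y, 1 leftmost, 5 rightmost, each a 90 degree vee, 24 mm wide, open to -x
- nest_2 (a point): where the centre of the underside of a vial stands when pressed home in notch 2 of the 30 mm tall aluminium jaw along the back, on the platform's top (55 mm above the bench); axes as the shaker. Notches are 46 mm apart along y, 1 leftmost, 5 rightmost, each a 90 degree vee, 24 mm wide, open to -x
- nest_3 (a point): where the centre of the underside of a vial stands when pressed home in notch 3 of the 30 mm tall aluminium jaw along the back, on the platform's top (55 mm above the bench); axes as the shaker. Notches are 46 mm apart along y, 1 leftmost, 5 rightmost, each a 90 degree vee, 24 mm wide, open to -x
- nest_4 (a point): where the centre of the underside of a vial stands when pressed home in notch 4 of the 30 mm tall aluminium jaw along the back, on the platform's top (55 mm above the bench); axes as the shaker. Notches are 46 mm apart along y, 1 leftmost, 5 rightmost, each a 90 degree vee, 24 mm wide, open to -x
- nest_5 (a point): where the centre of the underside of a vial stands when pressed home in notch 5 of the 30 mm tall aluminium jaw along the back, on the platform's top (55 mm above the bench); axes as the shaker. Notches are 46 mm apart along y, 1 leftmost, 5 rightmost, each a 90 degree vee, 24 mm wide, open to -x
- vial_a: soil sample vial, a glass cylinder 27 mm across and 64 mm tall with a screw cap (25 mm across, the top 14 mm), standing upright on the bench; 28 g; origin at the centre of its underside, z up its axis. May be absent
- vial_b: soil sample vial, a glass cylinder 27 mm across and 64 mm tall with a screw cap (25 mm across, the top 14 mm), standing upright on the bench; 28 g; origin at the centre of its underside, z up its axis. May be absent
- vial_c: soil sample vial, a glass cylinder 27 mm across and 64 mm tall with a screw cap (25 mm across, the top 14 mm), standing upright on the bench; 28 g; origin at the centre of its underside, z up its axis. May be absent
- vial_d: soil sample vial, a glass cylinder 27 mm across and 64 mm tall with a screw cap (25 mm across, the top 14 mm), standing upright on the bench; 28 g; origin at the centre of its underside, z up its axis. May be absent
- vial_e: soil sample vial, a glass cylinder 27 mm across and 64 mm tall with a screw cap (25 mm across, the top 14 mm), standing upright on the bench; 28 g; origin at the centre of its underside, z up its axis. May be absent
- tin_a: lidded aluminium tin 67 mm across, 38 mm tall, loose, nearest the shaker in the row of tins at the front left; origin at the centre of its underside
- beaker_a: empty glass beaker 54 mm across, 70 mm tall, loose, beyond the crank; origin at the centre of its underside
There are look-alikes about, which are no part of the job. What is shaped like the vial_a but orange is not meant.

How it is judged (in metres and radians):
On the way, in this order (a step that is already met when the one before it is completed fails the run):
1. every vial stands upright in a notch of its own while the clamp is still open ((horizontal distance between vial_a and nest_1 below 0.01 m or horizontal distance between vial_a and nest_2 below 0.01 m or horizontal distance between vial_a and nest_3 below 0.01 m or horizontal distance between vial_a and nest_4 below 0.01 m or horizontal distance between vial_a and nest_5 below 0.01 m) and angle between each of vial_a, vial_b, vial_c, vial_d, vial_e's own z axis and vertical below 0.12 rad and z of vial_a in the frame of nest_1 between -0.006 and 0.006 m and (horizontal distance between vial_b and nest_1 below 0.01 m or horizontal distance between vial_b and nest_2 below 0.01 m or horizontal distance between vial_b and nest_3 below 0.01 m or horizontal distance between vial_b and nest_4 below 0.01 m or horizontal distance between vial_b and nest_5 below 0.01 m) and z of vial_b in the frame of nest_1 between -0.006 and 0.006 m and (horizontal distance between vial_c and nest_1 below 0.01 m or horizontal distance between vial_c and nest_2 below 0.01 m or horizontal distance between vial_c and nest_3 below 0.01 m or horizontal distance between vial_c and nest_4 below 0.01 m or horizontal distance between vial_c and nest_5 below 0.01 m) and z of vial_c in the frame of nest_1 between -0.006 and 0.006 m and (horizontal distance between vial_d and nest_1 below 0.01 m or horizontal distance between vial_d and nest_2 below 0.01 m or horizontal distance between vial_d and nest_3 below 0.01 m or horizontal distance between vial_d and nest_4 below 0.01 m or horizontal distance between vial_d and nest_5 below 0.01 m) and z of vial_d in the frame of nest_1 between -0.006 and 0.006 m and (horizontal distance between vial_e and nest_1 below 0.01 m or horizontal distance between vial_e and nest_2 below 0.01 m or horizontal distance between vial_e and nest_3 below 0.01 m or horizontal distance between vial_e and nest_4 below 0.01 m or horizontal distance between vial_e and nest_5 below 0.01 m) and z of vial_e in the frame of nest_1 between -0.006 and 0.006 m and value of joint clamp below 0.012 m), for 0.2 s.
2. the clamp is fully home, wound with the crank seated on the hexagonal stud (horizontal distance between crank and drive below 0.004 m and z of crank in the frame of drive below 0.007 m and value of joint clamp above 0.0222 m), for 0.2 s.
At the end, for the whole second after the job is handed in: all vials upright on the platform (within 7 degrees), each axis within 5 mm of a notch's home point; clamp within 1.8 mm of full travel; crank upright, released and at rest in the clip, its axis within 4.5 mm of the clip point and its underside within 9 mm of the platform ((horizontal distance between vial_a and nest_1 below 0.005 m or horizontal distance between vial_a and nest_2 below 0.005 m or horizontal distance between vial_a and nest_3 below 0.005 m or horizontal distance between vial_a and nest_4 below 0.005 m or horizontal distance between vial_a and nest_5 below 0.005 m) and angle between each of vial_a, vial_b, vial_c, vial_d, vial_e, crank's own z axis and vertical below 0.12 rad and z of vial_a in the frame of nest_1 between -0.006 and 0.006 m and (horizontal distance between vial_b and nest_1 below 0.005 m or horizontal distance between vial_b and nest_2 below 0.005 m or horizontal distance between vial_b and nest_3 below 0.005 m or horizontal distance between vial_b and nest_4 below 0.005 m or horizontal distance between vial_b and nest_5 below 0.005 m) and z of vial_b in the frame of nest_1 between -0.006 and 0.006 m and (horizontal distance between vial_c and nest_1 below 0.005 m or horizontal distance between vial_c and nest_2 below 0.005 m or horizontal distance between vial_c and nest_3 below 0.005 m or horizontal distance between vial_c and nest_4 below 0.005 m or horizontal distance between vial_c and nest_5 below 0.005 m) and z of vial_c in the frame of nest_1 between -0.006 and 0.006 m and (horizontal distance between vial_d and nest_1 below 0.005 m or horizontal distance between vial_d and nest_2 below 0.005 m or horizontal distance between vial_d and nest_3 below 0.005 m or horizontal distance between vial_d and nest_4 below 0.005 m or horizontal distance between vial_d and nest_5 below 0.005 m) and z of vial_d in the frame of nest_1 between -0.006 and 0.006 m and (horizontal distance between vial_e and nest_1 below 0.005 m or horizontal distance between vial_e and nest_2 below 0.005 m or horizontal distance between vial_e and nest_3 below 0.005 m or horizontal distance between vial_e and nest_4 below 0.005 m or horizontal distance between vial_e and nest_5 below 0.005 m) and z of vial_e in the frame of nest_1 between -0.006 and 0.006 m and linear speed of each of vial_a, vial_b, vial_c, vial_d, vial_e, crank below 0.03 m/s and value of joint clamp above 0.0222 m and horizontal distance between crank and clip below 0.0045 m and z of crank in the frame of clip below 0.009 m); the robot touches nothing.
It fails at once if the tin at the front left is moved by more than 25 mm or tipped over (distance of tin_a from where it was at the start of the episode above 0.025 m or angle between tin_a's own z axis and vertical above 0.5 rad).
It fails at once if the beaker is moved by more than 25 mm or tipped over (distance of beaker_a from where it was at the start of the episode above 0.025 m or angle between beaker_a's own z axis and vertical above 0.5 rad).
Of vial_a, vial_b, vial_c, vial_d, vial_e only 3 to 5 are there at a start; the rules pass over those that are not, and their reading is None.
At some moment in a run one of crank may be knocked a few centimetres aside while the robot is not near it.
Once in a run the grip may slacken for a moment while it holds something.
It also fails if it takes over 192 s, if anything falls off the work surface, if the arm or the gripper's body presses on something with over 40 N, if the wrist force passes 120 N, or if a joint passes its speed limit or range.

## Robot

A 6-joint arm with a two-finger parallel gripper is mounted at the origin on a cart in front of the work surface, level with it; the furniture and walls round the work are solid. World frame = base frame: x ahead of the robot, y to its left, z up, the work surface at z = 0. Lengths are in mm, angles in rad, forces in N, time in s.
With the tool pointing down it reaches from about 275 to 750 mm from the base axis. Payload 10.2 kg.
Tool frame: the origin (TCP) lies between the finger pads; the fingertips stand 17 mm ahead of it and the grasp point (between the pads) lies 2 mm behind it; z points along the fingers, y is the line along which they close (so a half turn about z gives the same grasp; the last joint's range is limited). The gripper opens to 85 mm and grips with 20 to 120 N. Pads are 22 mm wide; open, the fingers measure 114 mm over their backs; the gripper's body (76 mm by 85 mm) begins 54 mm behind the grasp point. The pads swing forward as they close: fully open they stand 13 mm farther back than shut.
Start: joints at [-1.449, 0.313, 1.498, -0, 1.331, -0.223], TCP at [177.442, -494.111, 248.294] pointing down, gripper open.
Joint ranges: [-2.94, 2.94], [-0.97, 2.17], [0.19, 2.56], [-1.23, 4.37], [0.02, 3.11], [-2.88, 2.88]. Speed limits (rad/s): [2.39, 2.39, 3.01, 3.14, 3.14, 3.14].

## Interface

Orientations are given as a unit quaternion [w, x, y, z].
In Python, from rig import * gives the robot as it stands.
- The arm moves only by the tool step_arm, never from a script. Its argument "commands" is text: rows parted by semicolons, each of 7 numbers parted by spaces: the opening, from 0 (shut) to 1 (fully open), then the shift along the tool's x, y, z in cm, then the turn, a rotation vector about the tool's x, y, z in rad. In form: hand x y z rx ry rz; .... A call has 1 to 20 rows; each row is the pose to reach, as a shift and turn from the pose commanded when the call began, along the tool's axes at that moment; what a row does not reach only later rows make up. A row lasts 1/12 s, in which the tool goes at most 41.7 mm and 7.16 degrees, less where a joint would pass 70% of its speed; a pose out of reach is approached as far as the arm can. A call with a gripper value outside its range is refused whole. The fingers move at their own pace and stop on an object; "newtons" is the grip in N (left out, the last holds). Time passes only in rows, so rows that repeat a pose let the fingers close. It gives the time, the measured TCP pose, the force, the opening and the grip force at its end, in the units of the state.
- sense(): the state, without advancing time (a new reading comes with each control period).
- capture(name): name is "side" or "top" or "wrist"; returns the picture (420x560x3 uint8, red, green, blue); there is no depth.
- camera_model(name): a dict with "mtx" (3x3 intrinsics, pixels), "eye" and "rotation" of the camera in the world. Camera axes: x right, y down, z forward; pixel columns grow to the right and rows downward; lengths in mm; the calibration is good to about 2 mm. A picture is of the moment at which its call begins: read the wrist's pose just before it. camera_model takes no time and is no camera call; for the wrist camera it gives the pose at the moment of the call.
- finish_job(): hands the job in; it is judged then, once.
Trained networks look in the newest picture that a camera, given by its name, has taken for a name from the list of things; names that differ only in an ending like _2 or _b are one class to them, and where a whole thing is asked for, a point or a joint stands for the part that bears it (a point fixed in the world has none). Each returns a list of dicts, best first, with "score" (0 to 1); they miss things now and then, are a little off and sometimes report something else, mostly with a low value. They report only what shows in the picture. A call takes as long as a camera call. They do not tell look-alikes from the thing itself.
- search_frame(camera, label): "rect" ([centre column, centre row, width, height] in pixels, round what is visible of it).
- trace(camera, label): "mask" (420x560 bool, what is visible of it) and "rect" ([centre column, centre row, width, height] in pixels, round what is visible of it).
- spot_point(camera, label): "xy" ([column, row] in pixels: a listed point, or the origin of a listed thing).
The state is a dict: "time_s": time; "joints": joint angles; "dq": joint speeds; "tau": joint torques, N m; "eef_pos": TCP position; "ee_rot": TCP orientation; "force": force on the tool from outside, world axes, zero at the start; "wrist_torque": the same for the moment, N m; "grip_width": opening from 0.0 (shut) to 1.0 (fully open); "grip_force": force on a finger pad.
Only numpy, scipy, OpenCV 4.12 (cv2) and the standard library are available. Lean on these libraries where they do the work, as an engineer would, in place of code of your own. Each camera call takes 0.05 s, during which the arm holds its last target. There are 200 camera calls.

## Working session

There is one attempt and no reset: what is moved stays moved. The work goes in short steps, Python scripts to look and compute and a tool call to move; the robot and the scene stay as the last step left them, time stands still between calls to the robot, and variables do not carry over. Pictures are saved under pics/ and viewed, at most 14 in all, crops included, and the job is handed in when it is done.

Besides the shell and the picture viewer there is one more tool, called after "Request:" by a JSON object that holds its "method" and its "body", one argument or row to a line. step_arm: Moves the arm, as the interface text tells. Its arguments: {"type":"object","properties":{"commands":{"type":"string"},"newtons":{"type":"number"}},"required":["commands"]}

```bash
ls; mkdir -p pics; cat > h.py <<'E'
from rig import *
import numpy as np, cv2
from scipy.spatial.transform import Rotation as R
def cap(n,f=None):
    im=capture(n)
    if f: cv2.imwrite('pics/'+f,cv2.cvtColor(im,cv2.COLOR_RGB2BGR))
    return im
def ray(m,px):
    K=np.array(m['mtx']);d=np.linalg.inv(K)@np.array([px[0],px[1],1.])
    return np.array(m['eye']),np.array(m['rotation'])@d
def atz(m,px,z):
    e,d=ray(m,px);return e+d*(z-e[2])/d[2]
def proj(m,p):
    q=np.array(m['rotation']).T@(np.array(p,float)-np.array(m['eye']));u=np.array(m['mtx'])@q;return u[:2]/u[2]
E
python3 - <<'E'
from h import *
for n in ['top','side']:
    cap(n,n+'0.png'); m=camera_model(n); print(n,np.round(m['eye'],1),np.round(m['rotation'],3).tolist(),np.round(m['mtx'],1).tolist())
    for l in ['vial_a','crank','shaker','tin_a','beaker_a']:
        print(l,[(round(d['score'],2),np.round(d['rect']).tolist()) for d in search_frame(n,l)])
    for l in ['vial_a','crank','socket','handle','drive','clip','nest_1','nest_5','tin_a','beaker_a','shaker']:
        print(l,[(round(d['score'],2),np.round(d['xy'],1).tolist()) for d in spot_point(n,l)])
print(sense())
E
```

```text
pics
top [ 356.6  -28.2 1452.3] [0.03, -0.704, 0.709, -0.026] [[540.5, 0.0, 285.2], [0.0, 540.5, 212.2], [0.0, 0.0, 1.0]]
vial_a [(0.62, [173.0, 235.0, 14.0, 7.0]), (0.5, [133.0, 229.0, 12.0, 12.0]), (0.5, [138.0, 195.0, 17.0, 14.0]), (0.49, [172.0, 204.0, 18.0, 12.0])]
crank [(0.68, [397.0, 214.0, 32.0, 27.0])]
shaker [(0.67, [267.0, 188.0, 118.0, 92.0])]
tin_a [(0.7, [201.0, 263.0, 24.0, 24.0])]
beaker_a []
vial_a [(0.71, [194.4, 179.5]), (0.64, [171.2, 235.6]), (0.6, [137.4, 225.6]), (0.59, [176.8, 203.6]), (0.54, [139.6, 192.1]), (0.33, [412.1, 161.1])]
crank [(0.83, [391.2, 216.1]), (0.21, [269.4, 188.7])]
socket [(0.67, [389.8, 215.6])]
handle [(0.67, [388.9, 217.1]), (0.62, [409.8, 205.2]), (0.5, [288.3, 158.0]), (0.23, [264.9, 204.1])]
drive [(0.58, [268.3, 206.2])]
clip [(0.85, [309.4, 215.6])]
nest_1 [(0.96, [269.0, 162.4]), (0.65, [284.1, 159.5]), (0.58, [300.9, 158.1]), (0.56, [233.0, 159.0]), (0.26, [411.4, 203.8])]
nest_5 [(0.96, [269.0, 162.4]), (0.65, [284.1, 159.5]), (0.58, [300.9, 158.1]), (0.56, [233.0, 159.0]), (0.26, [411.4, 203.8])]
tin_a [(0.93, [202.0, 262.4])
[... 1440 characters left out ...]
146.6])]
{'time_s': 1.7, 'joints': array([-1.44939820e+00,  3.12885650e-01,  1.49773685e+00,  2.10724683e-05,
        1.33099374e+00, -2.23410774e-01]), 'dq': array([-0.00044734,  0.00036743,  0.00085371, -0.00035793, -0.00037285,
       -0.00118613]), 'tau': array([-1.72225709e-04, -4.12164545e+01, -2.59899634e+01, -2.06769791e-04,
        4.95858876e-04, -3.55104191e-06]), 'eef_pos': array([ 177.44609078, -494.09730544,  248.28763424]), 'ee_rot': array([-1.12548447e-05,  9.85175557e-01,  1.71549180e-01,  1.08226037e-05]), 'force': array([-0.96301713, -0.80493697,  0.02400867]), 'wrist_torque': array([0.0018293 , 0.04464336, 0.04369595]), 'grip_force': 0.0, 'grip_width': 1.0008078804069669}
```

```bash
python3 - <<'E'
import cv2
t=cv2.imread('pics/top0.png')[130:290,110:440]; s=cv2.imread('pics/side0.png')[130:370,180:360]
cv2.imwrite('pics/tc.png',cv2.resize(t,None,fx=2.4,fy=2.4,interpolation=3)); cv2.imwrite('pics/sc.png',cv2.resize(s,None,fx=2.5,fy=2.5,interpolation=3))
E
```

```text
(no output)
```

View pics/tc.png

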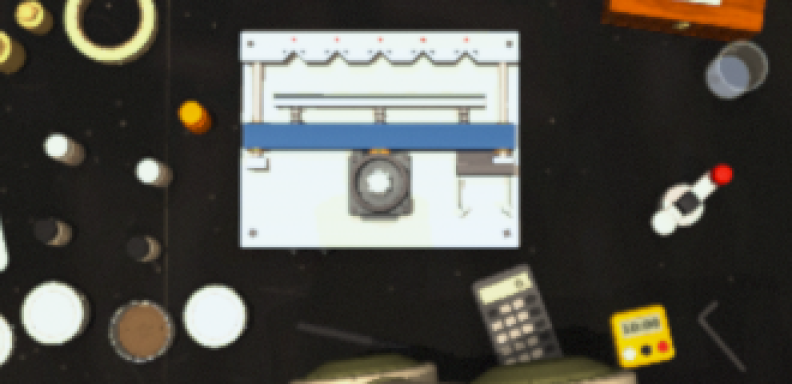

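View pics/sc.png

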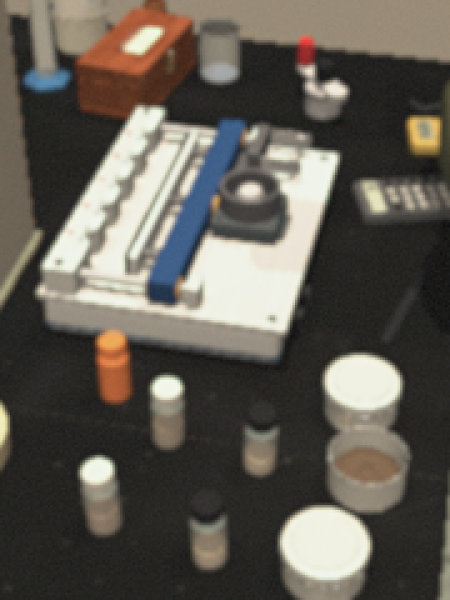

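```bash
python3 - <<'E'
s=open('h.py').read()
s=s.replace("def cap(","def rot(m):\n    q=m['rotation'];return R.from_quat([q[1],q[2],q[3],q[0]]).as_matrix()\ndef cap(",1).replace("np.array(m['rotation'])","rot(m)")
open('h.py','w').write(s)
E
python3 - <<'E'
from h import *
T=camera_model('top');S=camera_model('side')
def tri(a,b):
    e1,d1=ray(T,a);e2,d2=ray(S,b);d1/=np.linalg.norm(d1);d2/=np.linalg.norm(d2)
    A=np.stack([d1,-d2],1);t=np.linalg.lstsq(A,e2-e1,rcond=None)[0]
    p,q=e1+t[0]*d1,e2+t[1]*d2;return np.round((p+q)/2),round(np.linalg.norm(p-q),1)
for n,b in dict(w1=(245.7,306.6),w2=(219,335.9),k1=(283,318.7),k2=(263.9,353.8),orange=(224.6,286)).items(): print(n,'side z0',np.round(atz(S,b,0)[:2]),)
for b in [(194.4,179.5),(171.2,235.6),(137.4,225.6),(176.8,203.6),(139.6,192.1)]: print('top z0',np.round(atz(T,b,0)[:2]))
print('cap tops top z64',[np.round(atz(T,(110+a/2.4,130+b/2.4),64)[:2]).tolist() for a,b in [(57,147),(147,170),(48,230),(138,246)]])
for n,a,b,z in [('crank',(391.2,216.1),(307.9,177),0),('drive',(268.3,206.2),(282.4,214.1),77),('clip',(309.4,215.6),(294.5,196.7),55),('tin',(202,262.4),(320.9,291.7),0)]:
    print(n,tri(a,b),np.round(atz(T,a,z)),np.round(atz(S,b,z)))
for b in [(243.2, 195.2), (236.6, 203.2), (233.4, 210.1),(226.6, 222.3), (221.8, 232.8)]: print('nest side',np.round(atz(S,b,55)))
for b in [(269.0, 162.4),(284.1, 159.5),(300.9, 158.1),(233.0, 159.0)]: print('nest top',np.round(atz(T,b,55)))
# platform corners from crop
for a,b in [(241,31),(519,31),(519,247),(241,247)]: print('corner',np.round(atz(T,(110+a/2.4,130+b/2.4),55)))
E
```

```text
w1 side z0 [500. 277.]
w2 side z0 [532. 364.]
k1 side z0 [415. 293.]
k2 side z0 [433. 387.]
orange side z0 [564. 227.]
top z0 [562. 224.]
top z0 [411. 285.]
top z0 [438. 377.]
top z0 [497. 271.]
top z0 [529. 372.]
cap tops top z64 [[524.0, 370.0], [498.0, 272.0], [434.0, 378.0], [416.0, 281.0]]
crank (array([ 461., -310.,  -14.]), np.float64(0.6)) [ 459. -307.    0.] [ 458. -286.    0.]
drive (array([478.,  21.,  70.]), np.float64(7.4)) [481.  21.  77.] [473.  30.  77.]
clip (array([461., -84.,  56.]), np.float64(5.2)) [458. -85.  55.] [463. -86.  55.]
tin (array([343., 202.,   4.]), np.float64(9.8)) [338. 202.   0.] [349. 198.   0.]
nest side [600. -62.  55.]
nest side [607. -21.  55.]
nest side [606.  11.  55.]
nest side [607.  65.  55.]
nest side [605. 108.  55.]
nest top [598.  19.  55.]
nest top [606. -20.  55.]
nest top [609. -64.  55.]
nest top [608. 114.  55.]
corner [651. 173.  55.]
corner [ 649. -131.   55.]
corner [ 413. -128.   55.]
corner [415. 172.  55.]
```

View pics/top0.png

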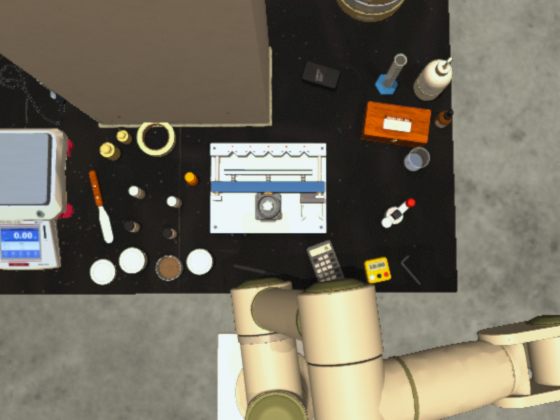

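Request:
{"method": "step_arm", "body": {
  "commands": "0.6 47.8 -37.5 -8.2 0 0 -1.226; 0.6 47.8 -37.5 -8.2 0 0 -1.226; 0.6 47.8 -37.5 -8.2 0 0 -1.226; 0.6 47.8 -37.5 -8.2 0 0 -1.226; 0.6 47.8 -37.5 -8.2 0 0 -1.226; 0.6 47.8 -37.5 -8.2 0 0 -1.226; 0.6 47.8 -37.5 -8.2 0 0 -1.226; 0.6 47.8 -37.5 -8.2 0 0 -1.226; 0.6 47.8 -37.5 -8.2 0 0 -1.226; 0.6 47.8 -37.5 -8.2 0 0 -1.226; 0.6 47.8 -37.5 -8.2 0 0 -1.226; 0.6 47.8 -37.5 -8.2 0 0 -1.226; 0.6 47.8 -37.5 -8.2 0 0 -1.226; 0.6 47.8 -37.5 -8.2 0 0 -1.226; 0.6 47.8 -37.5 -8.2 0 0 -1.226; 0.6 47.8 -37.5 -8.2 0 0 -1.226; 0.6 47.8 -37.5 -8.2 0 0 -1.226; 0.6 47.8 -37.5 -8.2 0 0 -1.226"
}}

```text
time_s: 3.2
eef_pos: [500.3, 20.0, 330.1]
ee_rot: [-0.0, 0.707, 0.707, -0.0]
force: [0.9, 0.1, 0.5]
grip_width: 0.597
grip_force: 0.0
```

```bash
python3 - <<'E'
from h import *
m=camera_model('wrist');cap('wrist','w1.png');s=sense()
print(np.round(s['eef_pos'],1),np.round(s['ee_rot'],4),np.round(m['eye'],1),np.round(m['rotation'],4),np.round(m['mtx'],1).tolist())
for l,z in [('nest_1',55),('drive',77),('clip',55),('shaker',0),('clamp',0)]:
    try: print(l,[(round(d['score'],2),np.round(d['xy'],1).tolist(),np.round(atz(m,d['xy'],z)[:2],1).tolist()) for d in spot_point('wrist',l)])
    except Exception as e: print(l,e)
E
```

```text
[500.2  19.6 330.1] [-1.000e-04  7.074e-01  7.068e-01 -2.000e-04] [500.5  97.6 455.8] [ 1.506e-01  9.886e-01  3.000e-04 -1.000e-03] [[325.8, 0.0, 279.1], [0.0, 325.8, 207.2], [0.0, 0.0, 1.0]]
nest_1 [(0.94, [360.5, 235.7], [607.5, -66.8]), (0.81, [363.2, 164.6], [603.8, 28.0]), (0.78, [365.0, 129.5], [602.7, 70.3]), (0.64, [371.3, 91.6], [606.6, 113.2]), (0.58, [357.9, 203.1], [600.8, -21.7])]
drive [(0.96, [262.7, 172.0], [480.5, 23.0])]
clip [(0.9, [252.8, 252.4], [464.3, -91.1])]
shaker [(0.93, [302.5, 159.4], [532.4, 25.7])]
clamp it knows: beaker, clip, crank, drive, handle, nest, shaker, socket, tin, vial
```

View pics/w1.png

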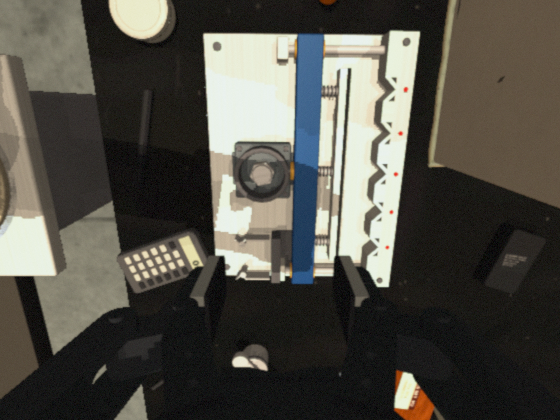

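```bash
python3 - <<'E'
from h import *
m=camera_model('wrist');im=cv2.imread('pics/w1.png').astype(int)
b,g,r=[im[...,i] for i in range(3)]
M=((r-g>60)&(r-b>60)).astype(np.uint8);M[:,:375]=0;M[:,420:]=0;M[270:]=0
n,_,st,c=cv2.connectedComponentsWithStats(M)
W=np.array([atz(m,p,85)[:2] for p in c[1:]]);print(np.round(W,1).tolist(),st[1:,4])
W=W[np.argsort(-W[:,1])]
if len(W)==5:
    k=np.arange(5)-2;A=np.polyfit(k,W,1);print(A, 'yaw',np.arctan2(A[0,0],-A[0,1]))
for p,z in [((209,38),55),((417,33),85),((390,286),85),((217,277),55)]: print(np.round(atz(m,p,z)[:2],1))
# wrist camera extrinsics in tool frame
s=sense();q=s['ee_rot'];Rt=R.from_quat([q[1],q[2],q[3],q[0]]).as_matrix()
print(np.round(Rt.T@(np.array(m['eye'])-s['eef_pos']),1))
E
```

```text
[[635.5, 114.0], [635.1, 68.0], [634.5, 21.9], [634.0, -24.4], [633.4, -70.3]] [17 17 14 10 10]
[[-5.13359134e-01 -4.60775292e+01]
 [ 6.34491652e+02  2.18451076e+01]] yaw -0.01114074265157807
[422.3 169. ]
[641.1 167.9]
[ 642.9 -125.1]
[ 413.9 -128.8]
[ 7.760e+01  1.000e-01 -1.257e+02]
```

Request:
{"method": "step_arm", "body": {
  "commands": "0.6 24 -3 8 0 0 0; 0.6 24 -3 8 0 0 0; 0.6 24 -3 8 0 0 0; 0.6 24 -3 8 0 0 0; 0.6 24 -3 8 0 0 0; 0.6 24 -3 8 0 0 0; 0.6 24 -3 8 0 0 0; 0.6 24 -3 8 0 0 0; 0.6 24 -3 8 0 0 0"
}}

```text
time_s: 4.2
eef_pos: [470.8, 259.7, 250.6]
ee_rot: [0.0, 0.707, 0.707, 0.0]
force: [-0.4, -0.2, 1.0]
grip_width: 0.599
grip_force: 0.0
```

```bash
python3 - <<'E'
from h import *
m=camera_model('wrist');cap('wrist','w2.png');s=sense()
print(np.round(s['eef_pos'],1))
for d in spot_point('wrist','vial_a'): print(round(d['score'],2),np.round(d['xy']),np.round(atz(m,d['xy'],0)[:2],1).tolist())
for d in trace('wrist','vial_a'):
    ys,xs=np.nonzero(d['mask']); print('m',round(d['score'],2),np.round(d['rect']))
E
```

```text
[471.1 259.2 250.9]
0.87 [232. 156.] [416.6, 281.4]
0.67 [323.  74.] [517.8, 369.6]
0.61 [302. 166.] [497.1, 270.4]
0.57 [353. 202.] [559.0, 227.0]
m 0.89 [336.  69.  40.  33.]
m 0.82 [307. 172.  26.  32.]
m 0.8 [242.  54.  33.  38.]
m 0.76 [226. 162.  33.  34.]
m 0.58 [359. 211.  33.  39.]
```

View pics/w2.png

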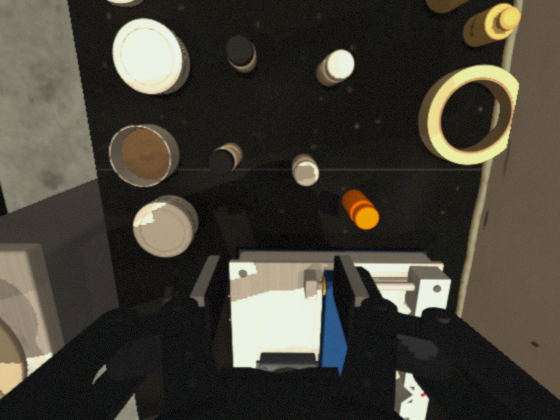

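Candidates (w2.png): white-cap vials at (336,69), (306,172) and black-cap vials at (241,54), (225,160) are the four vials. The orange bottle at (360,209) is the look-alike, and the brass weights at (490,25) and the tins on the left aren't vials either.

```bash
python3 - <<'E'
from h import *
m=camera_model('wrist')
for p in [(342,66),(306,177),(238,48),(220,161)]: print(np.round(atz(m,p,64)[:2],1))
im=cv2.imread('pics/w2.png')[20:200,190:390];cv2.imwrite('pics/w2c.png',cv2.resize(im,None,fx=3,fy=3,interpolation=3))
E
```

```text
[527.1 370.1]
[497.5 270. ]
[435.5 384.7]
[414.3 285.9]
```

View pics/w2c.png

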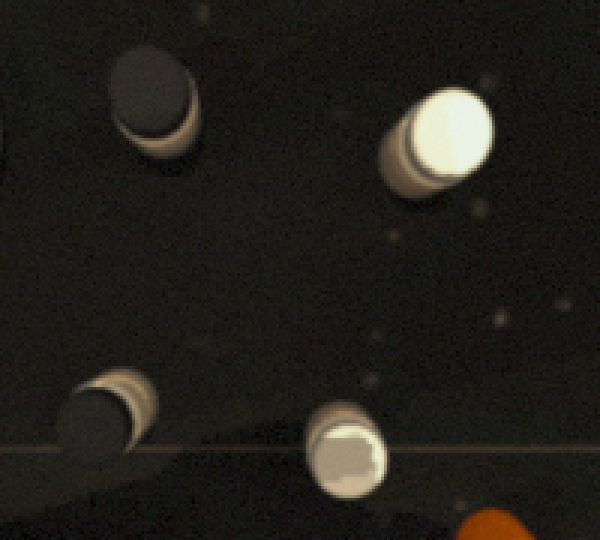

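Request:
{"method": "step_arm", "body": {
  "commands": "0.6 1.1 2.6 8 0 0 0; 0.6 1.1 2.6 14 0 0 0; 0.6 1.1 2.6 18 0 0 0; 0.6 1.1 2.6 20.1 0 0 0; 0.6 1.1 2.6 20.1 0 0 0; 0.6 1.1 2.6 20.1 0 0 0; 0 1.1 2.6 20.1 0 0 0; 0 1.1 2.6 20.1 0 0 0; 0 1.1 2.6 20.1 0 0 0; 0 1.1 2.6 20.1 0 0 0; 0 1.1 2.6 20.1 0 0 0; 0 1.1 2.6 20.1 0 0 0; 0 1.1 2.6 20.1 0 0 0",
  "newtons": 30
}}

```text
time_s: 5.43
eef_pos: [498.0, 271.7, 52.1]
ee_rot: [0.001, 0.707, 0.707, 0.002]
force: [-0.0, -0.7, 8.6]
grip_width: 0.29
grip_force: 30.1
```

Request:
{"method": "step_arm", "body": {
  "commands": "0 0 0 -4 0 0 0; 0 0 0 -8 0 0 0; 0 0 0 -12 0 0 0; 0 -3 2 -14 0 0 0; 0 -6.5 4.5 -14 0 0 0; 0 -10 7 -14 0 0 0; 0 -13 9 -14 0 0 0; 0 -15 9.8 -14 0 0 0; 0 -15.7 10.04 -13 0 0 0; 0 -15.7 10.04 -11 0 0 0; 0 -15.7 10.04 -10 0 0 0; 0 -15.7 10.04 -10 0 0 0; 0 -15.7 10.04 -10 0 0 0"
}}

```text
time_s: 6.52
eef_pos: [596.5, 115.3, 149.6]
ee_rot: [-0.0, 0.707, 0.707, -0.0]
force: [-1.1, -0.7, -0.1]
grip_width: 0.291
grip_force: 30.0
```

```bash
python3 - <<'E'
from h import *
m=camera_model('wrist');im=cap('wrist','w3.png');s=sense()
print(np.round(s['eef_pos'],1),np.round(s['force'],1),s['grip_width'])
for l in ['nest_1','vial_a']:
  for d in spot_point('wrist',l): print(l,round(d['score'],2),np.round(d['xy']),np.round(atz(m,d['xy'],55)[:2],1).tolist())
E
```

```text
[597.  115.2 150.2] [ 0.  -0.7 -0.4] 0.2897818652711539
nest_1 0.94 [290. 327.] [605.0, 23.8]
nest_1 0.83 [292. 219.] [605.8, 115.5]
nest_1 0.57 [286. 374.] [602.7, -22.5]
vial_a 0.76 [232.  58.] [566.8, 221.1]
vial_a 0.68 [282. 242.] [598.5, 97.3]
```

View pics/w3.png

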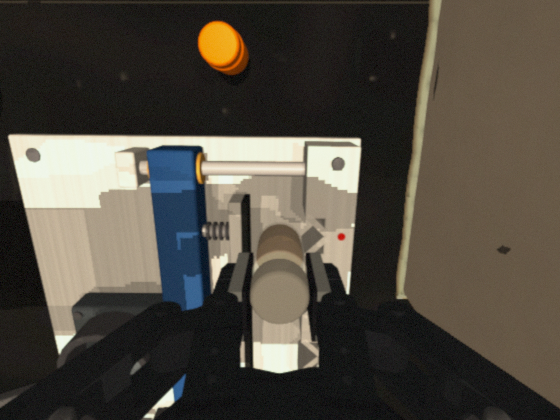

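Request:
{"method": "step_arm", "body": {
  "commands": "0 0 0 2 0 0 0; 0 0 0 3.5 0 0 0; 0 0 0 4.0 0 0 0; 0 0 0 4.2 0 0 0; 0 0 0 4.2 0 0 0; 0 0 0 4.2 0 0 0; 0 0 0.3 4.2 0 0 0; 0 0 0.6 4.2 0 0 0; 0 0 0.8 4.2 0 0 0; 0 0 0.9 4.2 0 0 0; 0 0 0.9 4.2 0 0 0; 0 0 0.9 4.2 0 0 0"
}}

```text
time_s: 7.67
eef_pos: [605.4, 114.0, 107.4]
ee_rot: [-0.001, 0.707, 0.707, -0.001]
force: [-5.8, -3.7, 4.1]
grip_width: 0.292
grip_force: 30.4
```

Request:
{"method": "step_arm", "body": {
  "commands": "0.5 0 0 0 0 0 0; 0.5 0 0 0 0 0 0; 0.5 0 0 0 0 0 0; 0.5 0 0 -1 0 0 0; 0.5 0 0 -4 0 0 0; 0.5 0 0 -8 0 0 0; 0.5 1.5 -2 -9.3 0 0 0; 0.5 4 -4.5 -9.3 0 0 0; 0.5 6.5 -7.5 -9.3 0 0 0; 0.5 9 -10.5 -9.3 0 0 0; 0.5 11.5 -13.5 -9.3 0 0 0; 0.5 14 -16.5 -9.3 0 0 0; 0.5 16.5 -18.6 -9.3 0 0 0; 0.5 17.06 -19.15 -6 0 0 0; 0.5 17.06 -19.15 -6 0 0 0"
}}

```text
time_s: 8.92
eef_pos: [411.4, 285.8, 164.5]
ee_rot: [-0.001, 0.706, 0.708, -0.002]
force: [-0.1, -0.3, -1.3]
grip_width: 0.5
grip_force: 0.0
```

```bash
python3 - <<'E'
from h import *
im=cap('top');T=camera_model('top');m=camera_model('wrist');cap('wrist');s=sense()
print(np.round(s['eef_pos'],1))
for n,M in (('top',T),('wrist',m)):
  for d in spot_point(n,'vial_a'): print(n,round(d['score'],2),np.round(d['xy']),np.round(atz(M,d['xy'],0)[:2],1).tolist(),np.round(atz(M,d['xy'],55)[:2],1).tolist())
E
```

```text
[414.6 284.8 167.8]
top 0.62 [173. 237.] [407.2, 280.1] [405.3, 268.4]
top 0.57 [233. 162.] [610.9, 119.5] [601.3, 113.9]
top 0.47 [193. 179.] [563.5, 228.4] [555.6, 218.7]
top 0.43 [140. 196.] [518.7, 369.7] [512.5, 354.7]
wrist 0.93 [409.  98.] [522.5, 368.9] [502.0, 367.7]
wrist 0.79 [430. 250.] [559.6, 228.1] [532.1, 253.4]
wrist 0.71 [284. 196.] [417.0, 282.6] [416.3, 297.7]
wrist 0.66 [303.  76.] [432.0, 386.2] [428.5, 381.8]
```

Request:
{"method": "step_arm", "body": {
  "commands": "0.5 0 0 4 0 0 0; 0.5 0 0 8 0 0 0; 0.5 0 0 11 0 0 0; 0.5 0 0 11.7 0 0 0; 0.5 0 0 11.7 0 0 0; 0 0 0 11.7 0 0 0; 0 0 0 11.7 0 0 0; 0 0 0 11.7 0 0 0; 0 0 0 11.7 0 0 0; 0 0 0 11.7 0 0 0; 0 0 0 11.7 0 0 0"
}}

```text
time_s: 10.03
eef_pos: [415.9, 285.4, 52.5]
ee_rot: [0.001, 0.707, 0.707, 0.002]
force: [0.8, -2.5, 8.1]
grip_width: 0.29
grip_force: 29.9
```

Request:
{"method": "step_arm", "body": {
  "commands": "0 0 0 -4 0 0 0; 0 0 0 -8 0 0 0; 0 0 0 -12 0 0 0; 0 -2 2 -15 0 0 0; 0 -5 4.5 -15 0 0 0; 0 -8.5 7 -15 0 0 0; 0 -12 9.5 -15 0 0 0; 0 -15 12 -15 0 0 0; 0 -18 15 -15 0 0 0; 0 -20.5 17.5 -14 0 0 0; 0 -21.75 18.25 -12 0 0 0; 0 -21.75 18.25 -10 0 0 0; 0 -21.75 18.25 -10 0 0 0; 0 -21.75 18.25 -10 0 0 0"
}}

```text
time_s: 11.2
eef_pos: [596.7, 67.6, 150.8]
ee_rot: [-0.0, 0.707, 0.707, -0.0]
force: [0.1, -0.0, 0.5]
grip_width: 0.293
grip_force: 30.0
```

Request:
{"method": "step_arm", "body": {
  "commands": "0 0 0 2 0 0 0; 0 0 0 3.5 0 0 0; 0 0 0 4.1 0 0 0; 0 0 0 4.35 0 0 0; 0 0 0 4.35 0 0 0; 0 0 0 4.35 0 0 0; 0 0 0.3 4.35 0 0 0; 0 0 0.6 4.35 0 0 0; 0 0 0.8 4.35 0 0 0; 0 0 0.9 4.35 0 0 0; 0 0 0.9 4.35 0 0 0; 0 0 0.9 4.35 0 0 0"
}}

```text
time_s: 12.2
eef_pos: [604.6, 67.8, 107.6]
ee_rot: [-0.002, 0.707, 0.707, -0.002]
force: [-13.3, 0.2, 10.3]
grip_width: 0.293
grip_force: 31.5
```

Request:
{"method": "step_arm", "body": {
  "commands": "0.5 0 0 0 0 0 0; 0.5 0 0 0 0 0 0; 0.5 0 0 0 0 0 0; 0.5 0 0 -1 0 0 0; 0.5 0 0 -4 0 0 0; 0.5 0 0 -8 0 0 0; 0.5 2 -1 -9.3 0 0 0; 0.5 6 -2 -9.3 0 0 0; 0.5 10 -3 -9.3 0 0 0; 0.5 14 -4 -9.3 0 0 0; 0.5 18 -5 -9.3 0 0 0; 0.5 22 -6 -9.3 0 0 0; 0.5 26 -7 -9.3 0 0 0; 0.5 29 -7.8 -8 0 0 0; 0.5 30.25 -7.9 -5.8 0 0 0; 0.5 30.25 -7.9 -5.8 0 0 0; 0.5 30.25 -7.9 -5.8 0 0 0; 0.5 30.25 -7.9 -5.8 0 0 0"
}}

```text
time_s: 13.7
eef_pos: [527.8, 369.2, 166.2]
ee_rot: [0.0, 0.707, 0.707, 0.001]
force: [0.7, 0.2, 0.3]
grip_width: 0.499
grip_force: 0.0
```

```bash
python3 - <<'E'
from h import *
m=camera_model('wrist');cap('wrist');s=sense()
print(np.round(s['eef_pos'],1))
for d in spot_point('wrist','vial_a'): print(round(d['score'],2),np.round(d['xy']),np.round(atz(m,d['xy'],0)[:2],1).tolist(),np.round(atz(m,d['xy'],55)[:2],1).tolist())
for d in search_frame('wrist','vial_a'): print(round(d['score'],2),np.round(d['rect']))
E
```

```text
[528.  369.1 166.5]
0.95 [272. 195.] [521.3, 368.1] [522.5, 382.9]
0.77 [309. 324.] [558.8, 227.2] [553.0, 268.6]
0.72 [175. 176.] [432.5, 385.4] [450.4, 397.0]
0.92 [275. 205.  37.  48.]
0.84 [164. 187.  52.  50.]
0.67 [313. 340.  30.  56.]
```

Request:
{"method": "step_arm", "body": {
  "commands": "0.5 0 -0.3 4 0 0 0; 0.5 0 -0.3 8 0 0 0; 0.5 0 -0.3 11 0 0 0; 0.5 0 -0.3 11.5 0 0 0; 0.5 0 -0.3 11.5 0 0 0; 0 0 -0.3 11.5 0 0 0; 0 0 -0.3 11.5 0 0 0; 0 0 -0.3 11.5 0 0 0; 0 0 -0.3 11.5 0 0 0; 0 0 -0.3 11.5 0 0 0; 0 0 -0.3 11.5 0 0 0"
}}

```text
time_s: 14.77
eef_pos: [525.4, 370.5, 52.7]
ee_rot: [0.001, 0.707, 0.707, 0.002]
force: [0.1, -1.5, 8.3]
grip_width: 0.295
grip_force: 30.1
```

Request:
{"method": "step_arm", "body": {
  "commands": "0 0 0 -4 0 0 0; 0 0 0 -8 0 0 0; 0 0 0 -12 0 0 0; 0 0 0 -16 0 0 0; 0 -3 1 -17 0 0 0; 0 -7 2 -17 0 0 0; 0 -11 3 -17 0 0 0; 0 -15 4 -17 0 0 0; 0 -19 5 -17 0 0 0; 0 -23 6 -17 0 0 0; 0 -27 7 -17 0 0 0; 0 -31 7.3 -17 0 0 0; 0 -35 7.3 -17 0 0 0; 0 -39 7.3 -14 0 0 0; 0 -39.44 7.3 -10 0 0 0; 0 -39.44 7.3 -10 0 0 0; 0 -39.44 7.3 -10 0 0 0; 0 -39.44 7.3 -10 0 0 0"
}}

```text
time_s: 16.27
eef_pos: [597.7, -23.5, 152.0]
ee_rot: [0.001, 0.707, 0.707, 0.001]
force: [0.1, 0.3, 0.6]
grip_width: 0.295
grip_force: 29.7
```

Request:
{"method": "step_arm", "body": {
  "commands": "0 0 0 2 0 0 0; 0 0 0 3.5 0 0 0; 0 0 0 4.1 0 0 0; 0 0 0 4.3 0 0 0; 0 0 0 4.3 0 0 0; 0 0 0 4.3 0 0 0; 0 0 0.3 4.3 0 0 0; 0 0 0.6 4.3 0 0 0; 0 0 0.8 4.3 0 0 0; 0 0 0.9 4.3 0 0 0; 0 0 0.9 4.3 0 0 0; 0 0 0.9 4.3 0 0 0"
}}

```text
time_s: 17.27
eef_pos: [605.2, -24.5, 107.6]
ee_rot: [-0.001, 0.707, 0.707, -0.001]
force: [-8.3, 0.5, 9.5]
grip_width: 0.297
grip_force: 31.4
```

Request:
{"method": "step_arm", "body": {
  "commands": "0.5 0 0 0 0 0 0; 0.5 0 0 0 0 0 0; 0.5 0 0 0 0 0 0; 0.5 0 0 -1 0 0 0; 0.5 0 0 -4 0 0 0; 0.5 0 0 -8 0 0 0; 0.5 2 -1 -9.3 0 0 0; 0.5 6 -3 -9.3 0 0 0; 0.5 10 -5 -9.3 0 0 0; 0.5 14 -7 -9.3 0 0 0; 0.5 17.5 -9 -9.3 0 0 0; 0.5 21 -11 -9.3 0 0 0; 0.5 25 -13 -9.3 0 0 0; 0.5 29 -15 -9.3 0 0 0; 0.5 33 -16 -9.3 0 0 0; 0.5 37 -17 -9.3 0 0 0; 0.5 40 -17.2 -7 0 0 0; 0.5 40.9 -17.2 -5.8 0 0 0; 0.5 40.9 -17.2 -5.8 0 0 0; 0.5 40.9 -17.2 -5.8 0 0 0"
}}

```text
time_s: 18.93
eef_pos: [433.7, 384.9, 164.8]
ee_rot: [-0.0, 0.707, 0.708, -0.0]
force: [1.1, 0.2, 0.0]
grip_width: 0.498
grip_force: 0.0
```

```bash
python3 - <<'E'
from h import *
m=camera_model('wrist');cap('wrist');s=sense()
print(np.round(s['eef_pos'],1))
for d in spot_point('wrist','vial_a'): print(round(d['score'],2),np.round(d['xy']),np.round(atz(m,d['xy'],0)[:2],1).tolist())
for d in search_frame('wrist','vial_a'): print(round(d['score'],2),np.round(d['rect']))
E
```

```text
[434.3 384.3 165.7]
0.75 [284. 193.] [437.6, 385.6]
0.9 [284. 205.  36.  50.]
```

Request:
{"method": "step_arm", "body": {
  "commands": "0.5 0 0.2 4 0 0 0; 0.5 0 0.2 8 0 0 0; 0.5 0 0.2 11 0 0 0; 0.5 0 0.2 11.5 0 0 0; 0.5 0 0.2 11.5 0 0 0; 0 0 0.2 11.5 0 0 0; 0 0 0.2 11.5 0 0 0; 0 0 0.2 11.5 0 0 0; 0 0 0.2 11.5 0 0 0; 0 0 0.2 11.5 0 0 0; 0 0 0.2 11.5 0 0 0"
}}

```text
time_s: 20.0
eef_pos: [437.2, 385.1, 52.5]
ee_rot: [0.001, 0.707, 0.707, 0.002]
force: [-0.9, -2.2, 8.4]
grip_width: 0.294
grip_force: 29.6
```

Request:
{"method": "step_arm", "body": {
  "commands": "0 0 0 -4 0 0 0; 0 0 0 -8 0 0 0; 0 0 0 -12 0 0 0; 0 0 0 -16 0 0 0; 0 -4 1 -17 0 0 0; 0 -8 2.5 -17 0 0 0; 0 -12 4 -17 0 0 0; 0 -16 5.5 -17 0 0 0; 0 -20 7 -17 0 0 0; 0 -24 8.5 -17 0 0 0; 0 -28 10 -17 0 0 0; 0 -32 11.5 -17 0 0 0; 0 -36 13 -17 0 0 0; 0 -40 14.5 -17 0 0 0; 0 -43.5 15.5 -17 0 0 0; 0 -45.5 16.07 -14 0 0 0; 0 -45.5 16.07 -10 0 0 0; 0 -45.5 16.07 -10 0 0 0; 0 -45.5 16.07 -10 0 0 0; 0 -45.5 16.07 -10 0 0 0"
}}

```text
time_s: 21.67
eef_pos: [597.5, -69.9, 152.8]
ee_rot: [0.002, 0.707, 0.707, 0.001]
force: [-0.0, 0.1, -0.4]
grip_width: 0.294
grip_force: 29.7
```

Request:
{"method": "step_arm", "body": {
  "commands": "0 0 0 2 0 0 0; 0 0 0 3.5 0 0 0; 0 0 0 4.1 0 0 0; 0 0 0 4.3 0 0 0; 0 0 0 4.3 0 0 0; 0 0 0 4.3 0 0 0; 0 0 0.3 4.3 0 0 0; 0 0 0.6 4.3 0 0 0; 0 0 0.8 4.3 0 0 0; 0 0 0.9 4.3 0 0 0; 0 0 0.9 4.3 0 0 0; 0 0 0.9 4.3 0 0 0"
}}

```text
time_s: 22.67
eef_pos: [604.1, -70.0, 107.6]
ee_rot: [-0.002, 0.707, 0.707, -0.002]
force: [-13.9, 2.8, 11.2]
grip_width: 0.295
grip_force: 31.9
```

Request:
{"method": "step_arm", "body": {
  "commands": "0.5 0 0 0 0 0 0; 0.5 0 0 0 0 0 0; 0.5 0 0 0 0 0 0; 0.5 0 0 -1 0 0 0; 0.5 0 0 -4 0 0 0; 0.5 0 0 -8 0 0 0; 0.7 1 -1 -12 0 0 0; 0.7 3 -3 -16 0 0 0; 0.7 5.1 -6.1 -20 0 0 0; 0.7 5.1 -6.1 -22 0 0 0; 0.7 5.1 -6.1 -22 0 0 0"
}}

```text
time_s: 23.58
eef_pos: [544.4, -18.0, 335.4]
ee_rot: [0.006, 0.706, 0.708, 0.003]
force: [0.1, 1.0, 0.9]
grip_width: 0.702
grip_force: 0.0
```

```bash
python3 - <<'E'
from h import *
m=camera_model('wrist');im=cap('wrist','w4.png');s=sense()
print(np.round(s['eef_pos'],1))
for l,z in [('vial_a',55),('nest_1',55),('drive',77),('clip',55)]:
  for d in spot_point('wrist',l): print(l,round(d['score'],2),np.round(d['xy']),np.round(atz(m,d['xy'],z)[:2],1).tolist())
cap('top');T=camera_model('top')
for d in spot_point('top','crank')+spot_point('top','handle'): print(d['score'],d['xy'],atz(T,d['xy'],0))
E
```

```text
[544.8 -18.8 331.7]
vial_a 0.91 [320. 175.] [599.8, -25.6]
vial_a 0.87 [329.  55.] [603.8, 113.9]
vial_a 0.67 [322. 207.] [603.4, -68.0]
vial_a 0.64 [328.  99.] [605.9, 66.5]
nest_1 0.88 [330.  53.] [605.2, 115.9]
nest_1 0.86 [329.  94.] [606.3, 71.7]
nest_1 0.72 [327. 135.] [606.4, 24.3]
nest_1 0.64 [324. 171.] [604.7, -20.0]
nest_1 0.63 [322. 205.] [604.1, -65.1]
drive 0.74 [219. 136.] [478.4, 24.7]
drive 0.48 [323. 172.] [599.4, -16.6]
clip 0.82 [216. 225.] [464.5, -92.7]
clip 0.31 [324. 136.] [602.1, 22.9]
0.77 [392.9, 216.2] [ 459.02587337 -311.56597674    0.        ]
0.61 [408.7, 203.9] [ 491.98076281 -354.85185195    0.        ]
0.41 [267.9, 189.6] [533.41625841  24.6377256    0.        ]
0.23 [204.1, 260.0] [344.78929054 196.29959627   0.        ]
```

View pics/w4.png

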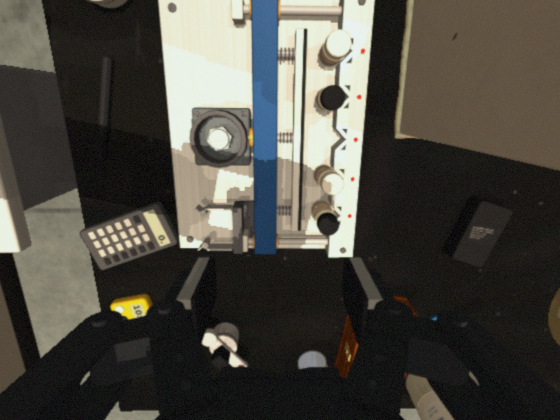

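Request:
{"method": "step_arm", "body": {
  "commands": "0.7 -27 -9 7.7 0 0 0; 0.7 -27 -9 7.7 0 0 0; 0.7 -27 -9 7.7 0 0 0; 0.7 -27 -9 7.7 0 0 0; 0.7 -27 -9 7.7 0 0 0; 0.7 -27 -9 7.7 0 0 0; 0.7 -27 -9 7.7 0 0 0; 0.7 -27 -9 7.7 0 0 0; 0.7 -27 -9 7.7 0 0 0; 0.7 -27 -9 7.7 0 0 0"
}}

```text
time_s: 24.82
eef_pos: [454.7, -289.2, 249.5]
ee_rot: [-0.0, 0.707, 0.707, 0.0]
force: [1.0, 0.1, 0.4]
grip_width: 0.7
grip_force: 0.0
```

```bash
python3 - <<'E'
from h import *
m=camera_model('wrist');im=cap('wrist','w5.png');s=sense()
print(np.round(s['eef_pos'],1))
for l,z in [('crank',0),('socket',0),('handle',62),('beaker_a',0)]:
  for d in spot_point('wrist',l): print(l,round(d['score'],2),np.round(d['xy']),np.round(atz(m,d['xy'],z)[:2],1).tolist())
w=cv2.imread('pics/w4.png')[100:176,180:260]; cv2.imwrite('pics/hex.png',np.hstack([cv2.resize(w,(400,380),interpolation=3),cv2.resize(cv2.cvtColor(im,4)[150:310,200:360],(380,380),interpolation=3)]))
E
```

```text
[ 455.1 -288.7  249.9]
crank 0.92 [282. 192.] [458.4, -310.1]
socket 0.69 [281. 189.] [456.4, -306.0]
handle 0.95 [309. 236.] [485.2, -340.0]
beaker_a 0.77 [401. 237.] [605.2, -366.8]
```

View pics/hex.png

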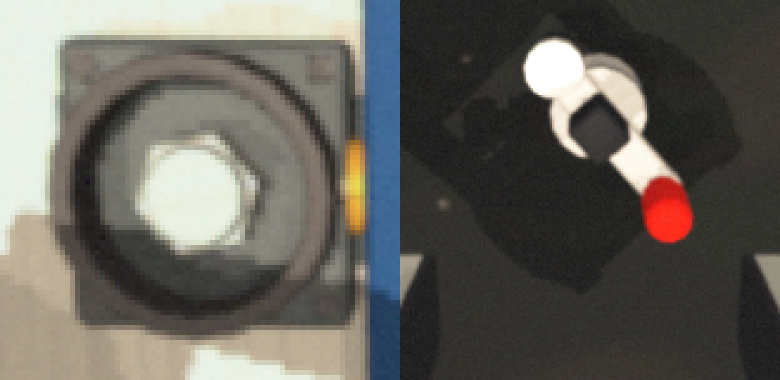

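Hex stud is visible (crop centre ≈ (197,192), vertices near 11° in world, so flats at about −19°+60k). Crank: block at crop (600,128), handle toward lower right.

```bash
python3 - <<'E'
from h import *
m=camera_model('wrist')
f=lambda a,b:(200+(a-400)/380*160,150+b/380*160)
print('block',atz(m,f(599,128),68),'cw',atz(m,f(553,68),50),'handle top',atz(m,f(668,216),80))
# collar rim and hex in w4 with that pose: recompute camera at w4 from tool offset
T=np.array([544.8,-18.8,331.7]);d=T-sense()['eef_pos'];m4=dict(m);m4['eye']=np.array(m['eye'])+d
g=lambda a,b:(180+a/5,100+b/5)
print('rim',atz(m4,g(193,195),103),'hex',atz(m4,g(198,192),97))
V=[(262,188),(212,133),(155,145),(137,205),(182,252),(235,240)]
P=np.array([atz(m4,g(*v),95)[:2] for v in V]);c=P.mean(0);print(c,np.round(np.degrees(np.arctan2(*(P-c).T[::-1]))%60,1),np.linalg.norm(P-c,axis=1))
E
```

```text
block [ 459.66573555 -303.51512253   68.        ] cw [ 440.01067    -282.06739191   50.        ] handle top [ 488.28381481 -337.87761165   80.        ]
rim [479.78511337  24.52356856 103.        ] hex [479.80740092  24.58674782  97.        ]
[479.2462355  23.9265334] [ 5.4 13.4  9.4 10.  12.3  8.2] [14.29757891 13.59240397 13.54824392 13.52624447 13.20075    12.62997873]
```

Request:
{"method": "step_arm", "body": {
  "commands": "0.55 -1.36 0.47 4 0 0 -0.125; 0.55 -1.36 0.47 7 0 0 -0.25; 0.55 -1.36 0.47 9 0 0 -0.375; 0.55 -1.36 0.47 11 0 0 -0.5; 0.55 -1.36 0.47 11 0 0 -0.625; 0.55 -1.36 0.47 11 0 0 -0.707; 0.55 -1.36 0.47 13 0 0 -0.707; 0.55 -1.36 0.47 16 0 0 -0.707; 0.55 -1.36 0.47 18 0 0 -0.707; 0.55 -1.36 0.47 18.8 0 0 -0.707; 0.55 -1.36 0.47 18.8 0 0 -0.707; 0.55 -1.36 0.47 18.8 0 0 -0.707; 0.55 -1.36 0.47 18.8 0 0 -0.707"
}}

```text
time_s: 26.15
eef_pos: [460.1, -303.4, 63.3]
ee_rot: [0.001, 0.418, 0.908, -0.0]
force: [1.0, -0.0, -0.2]
grip_width: 0.549
grip_force: 0.0
```

```bash
python3 - <<'E'
from h import *
m=camera_model('wrist');im=cap('wrist','w6.png');s=sense();print(np.round(s['eef_pos'],1),np.round(s['force'],1),np.round(s['joints'],2))
E
```

```text
[ 460.  -303.4   63.3] [0.1 0.1 0.2] [-0.8   0.58  1.62  0.    0.93 -1.5 ]
```

View pics/w6.png

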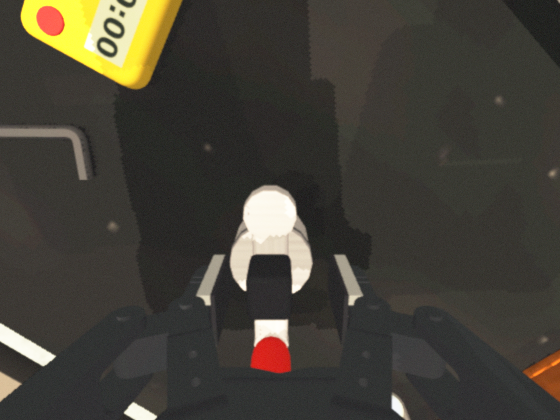

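Request:
{"method": "step_arm", "body": {
  "commands": "0 0 0 0 0 0 0; 0 0 0 0 0 0 0; 0 0 0 0 0 0 0; 0 0 0 0 0 0 0; 0 0 0 0 0 0 0; 0 0 0 0 0 0 0; 0 0 0 0 0 0 0; 0 0 0 -1 0 0 0; 0 0 0 -3 0 0 0; 0 0 0 -3 0 0 0; 0 0 0 -3 0 0 0",
  "newtons": 70
}}

```text
time_s: 27.12
eef_pos: [459.5, -303.1, 92.2]
ee_rot: [0.001, 0.419, 0.908, -0.0]
force: [0.0, -0.0, -4.5]
grip_width: 0.217
grip_force: 69.8
```

Request:
{"method": "step_arm", "body": {
  "commands": "0 0 0 -4 0 0 -0.12; 0 0 0 -8 0 0 -0.24; 0 2.5 2.4 -10.8 0 0 -0.36; 0 5 4.8 -10.8 0 0 -0.48; 0 7.5 7.2 -10.8 0 0 -0.6; 0 10 9.6 -10.8 0 0 -0.72; 0 12.5 12 -10.8 0 0 -0.84; 0 15 14.4 -10.8 0 0 -0.96; 0 17.5 16.8 -10.8 0 0 -1.08; 0 20 19.2 -10.8 0 0 -1.2; 0 22 21.2 -10.8 0 0 -1.32; 0 23 22.2 -10.8 0 0 -1.44; 0 23.6 22.8 -10.8 0 0 -1.56; 0 23.6 22.8 -10 0 0 -1.68; 0 23.6 22.8 -9.5 0 0 -1.73; 0 23.6 22.8 -8.8 0 0 -1.73; 0 23.6 22.8 -8.8 0 0 -1.73; 0 23.6 22.8 -8.8 0 0 -1.73"
}}

```text
time_s: 28.62
eef_pos: [479.1, 24.5, 179.0]
ee_rot: [-0.001, -0.419, 0.908, 0.0]
force: [0.5, 0.7, -3.9]
grip_width: 0.223
grip_force: 70.0
```

```bash
python3 - <<'E'
from h import *
m=camera_model('wrist');im=cap('wrist','w7.png');s=sense();print(np.round(s['eef_pos'],1),np.round(s['force'],1),np.round(s['joints'],2),np.round(s['ee_rot'],3))
for l in ['drive','crank','handle']:
  for d in spot_point('wrist',l): print(l,d['score'],d['xy'],atz(m,d['xy'],77))
E
```

```text
[479.3  24.4 179.5] [-0.1  0.1 -4.8] [-0.19  0.28  1.73  0.    1.13 -2.63] [-0.    -0.419  0.908  0.   ]
drive 0.36 [83.9, 213.4] [587.55275496 -67.43311607  77.        ]
crank 0.72 [276.4, 239.5] [493.49366372  40.3291665   77.        ]
handle 0.9 [277.4, 379.5] [579.16210232 141.58654414  77.        ]
```

View pics/w7.png

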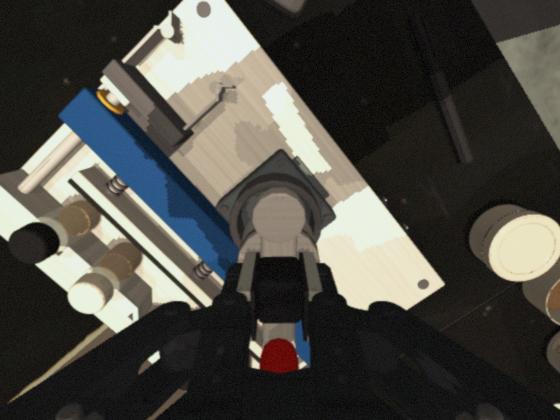

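Request:
{"method": "step_arm", "body": {
  "commands": "0 0 0 0.8 0 0 0; 0 0 0 1.2 0 0 0; 0 0 0 1.5 0 0 0; 0 0 0 1.8 0 0 0; 0 0 0 2.0 0 0 0; 0 0 0 2.2 0 0 0; 0 0 0 2.2 0 0 0; 0 0 0 2.2 0 0 0"
}}

```text
time_s: 29.48
eef_pos: [479.4, 24.1, 157.6]
ee_rot: [-0.0, -0.42, 0.908, -0.0]
force: [0.3, -5.0, -3.0]
grip_width: 0.217
grip_force: 70.3
```

Request:
{"method": "step_arm", "body": {
  "commands": "0 0.11 -0.1 0 0 0 0; 0 0.11 -0.1 0.2 0 0 0; 0 0.11 -0.1 0.4 0 0 0; 0 0.11 -0.1 0.4 0 0 0; 0 0.11 -0.1 0.4 0 0 0"
}}

```text
time_s: 29.9
eef_pos: [479.6, 22.8, 154.5]
ee_rot: [0.0, -0.42, 0.908, -0.0]
force: [-3.0, -3.7, 6.5]
grip_width: 0.218
grip_force: 71.6
```

Request:
{"method": "step_arm", "body": {
  "commands": "0 0.14 0 0.1 0 0 0.04; 0 0.14 0 0.1 0 0 0.08; 0 0.14 0 0.1 0 0 0.12; 0 0.14 0 0.1 0 0 0.16; 0 0.14 0 0.1 0 0 0.2; 0 0.14 0 0.1 0 0 0.2"
}}

```text
time_s: 30.4
eef_pos: [479.4, 21.9, 154.3]
ee_rot: [0.001, -0.326, 0.945, -0.001]
force: [-2.7, -1.8, 13.0]
grip_width: 0.215
grip_force: 72.3
```

Request:
{"method": "step_arm", "body": {
  "commands": "0 0.1 0 -0.1 0 0 0; 0 0.1 0 -0.1 0 0 0.03; 0 0.1 0 -0.1 0 0 0.06; 0 0.1 0 -0.1 0 0 0.09; 0 0.1 0 -0.1 0 0 0.12; 0 0.1 0 -0.1 0 0 0.15; 0 0.1 0 -0.1 0 0 0.18; 0 0.1 0 -0.1 0 0 0.18"
}}

```text
time_s: 31.07
eef_pos: [477.2, 21.8, 153.2]
ee_rot: [-0.001, -0.24, 0.971, 0.001]
force: [-1.9, -0.4, -3.5]
grip_width: 0.217
grip_force: 70.2
```

```bash
python3 - <<'E'
from h import *
im=cap('side','s1.png');im2=cap('wrist');s=sense();print(np.round(s['eef_pos'],1),np.round(s['force'],1),np.round(s['wrist_torque'],3),np.round(s['joints'],2),np.round(s['ee_rot'],3))
a=cv2.resize(cv2.cvtColor(im,4)[130:260,200:340],(400,371),interpolation=3);b=cv2.resize(cv2.cvtColor(im2,4)[150:410,170:440],(385,371),interpolation=3)
cv2.imwrite('pics/s1c.png',np.hstack([a,b]))
E
```

```text
[477.3  21.7 153.3] [-2.6  0.2 -4.7] [ 0.098  0.493 -0.019] [-0.2   0.31  1.76  0.    1.07 -2.26] [-0.001 -0.241  0.97   0.001]
```

View pics/s1c.png

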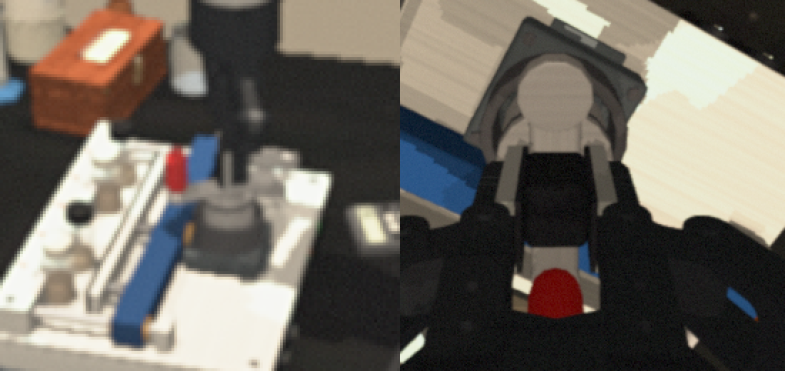

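Request:
{"method": "step_arm", "body": {
  "commands": "0 0.1 0 0.2 0 0 0; 0 0.1 0 0.4 0 0 0; 0 0.1 0 0.6 0 0 0; 0 0.1 0 0.6 0 0 0"
}}

```text
time_s: 31.5
eef_pos: [476.8, 21.3, 147.5]
ee_rot: [0.0, -0.241, 0.971, 0.0]
force: [-1.8, 4.0, -3.4]
grip_width: 0.217
grip_force: 70.4
```

Request:
{"method": "step_arm", "body": {
  "commands": "0 0 0.06 0.2 0 0 0; 0 0 0.06 0.4 0 0 0; 0 0 0.06 0.6 0 0 0; 0 0 0.06 0.8 0 0 0; 0 0 0.06 0.8 0 0 0"
}}

```text
time_s: 31.92
eef_pos: [477.0, 21.4, 141.2]
ee_rot: [0.001, -0.241, 0.971, -0.0]
force: [-6.4, 3.4, 17.7]
grip_width: 0.216
grip_force: 72.7
```

Request:
{"method": "step_arm", "body": {
  "commands": "0 0 0.04 -0.1 0 0 0.12; 0 -0.01 0.08 -0.1 0 0 0.24; 0 -0.02 0.12 -0.1 0 0 0.36; 0 -0.04 0.16 -0.1 0 0 0.48; 0 -0.06 0.2 -0.1 0 0 0.6; 0 -0.09 0.23 -0.1 0 0 0.72; 0 -0.12 0.26 -0.1 0 0 0.84; 0 -0.15 0.29 -0.1 0 0 0.96; 0 -0.19 0.31 -0.1 0 0 1.08; 0 -0.22 0.33 -0.1 0 0 1.2; 0 -0.26 0.34 -0.1 0 0 1.32; 0 -0.3 0.35 -0.1 0 0 1.44; 0 -0.35 0.35 -0.1 0 0 1.56; 0 -0.39 0.35 -0.1 0 0 1.68; 0 -0.43 0.34 -0.1 0 0 1.8; 0 -0.47 0.33 -0.1 0 0 1.92; 0 -0.51 0.31 -0.1 0 0 2.04; 0 -0.54 0.29 -0.1 0 0 2.16; 0 -0.58 0.27 -0.1 0 0 2.28; 0 -0.61 0.24 -0.1 0 0 2.4"
}}

```text
time_s: 33.58
eef_pos: [482.3, 25.7, 141.3]
ee_rot: [0.002, 0.819, 0.574, 0.001]
force: [1.2, 0.6, 1.8]
grip_width: 0.217
grip_force: 70.9
```

```bash
cat > st.py <<'E'
from h import *
s=sense();q=s['ee_rot'];print(np.round(s['time_s'],2),np.round(s['eef_pos'],1),'F',np.round(s['force'],1),'M',np.round(s['wrist_torque'],3),'q6',round(s['joints'][5],3),'psi',np.round(np.degrees(2*np.arctan2(q[2],q[1]))%360,1))
E
python3 st.py
```

```text
33.58 [482.3  25.7 141.3] F [1.2 0.6 1.8] M [-0.062 -0.426  0.078] q6 0.16 psi 70.0
```

Request:
{"method": "step_arm", "body": {
  "commands": "0 0 0.04 0 0 0 0.12; 0 -0.01 0.08 0 0 0 0.24; 0 -0.02 0.12 0 0 0 0.36; 0 -0.04 0.16 0 0 0 0.48; 0 -0.06 0.2 0 0 0 0.6; 0 -0.09 0.23 0 0 0 0.72; 0 -0.12 0.26 0 0 0 0.84; 0 -0.15 0.29 0 0 0 0.96; 0 -0.19 0.31 0 0 0 1.08; 0 -0.22 0.33 0 0 0 1.2; 0 -0.26 0.34 0 0 0 1.32; 0 -0.3 0.35 0 0 0 1.44; 0 -0.35 0.35 0 0 0 1.56; 0 -0.39 0.35 0 0 0 1.68; 0 -0.43 0.34 0 0 0 1.8; 0 -0.47 0.33 0 0 0 1.92; 0 -0.51 0.31 0 0 0 2.04; 0 -0.54 0.29 0 0 0 2.16; 0 -0.58 0.27 0 0 0 2.28; 0 -0.61 0.24 0 0 0 2.4"
}}

```text
time_s: 35.25
eef_pos: [481.2, 18.8, 141.3]
ee_rot: [0.001, 0.832, -0.555, 0.001]
force: [-5.3, -2.1, 7.7]
grip_width: 0.22
grip_force: 71.6
```

```bash
python3 st.py
```

```text
35.25 [481.2  18.8 141.3] F [-5.3 -2.1  7.7] M [-0.309  1.052  0.068] q6 2.546 psi 292.5
```

Request:
{"method": "step_arm", "body": {
  "commands": "0.45 0 0 0 0 0 0; 0.45 0 0 0 0 0 0; 0.45 0 0 0 0 0 0; 0.45 0 0 -2 0 0 0; 0.45 0 0 -4 0 0 0; 0.45 0 0 -4.8 0 0 -0.12; 0.45 0 0 -4.8 0 0 -0.24; 0.45 0 0 -4.8 0 0 -0.36; 0.45 0 0 -4.8 0 0 -0.48; 0.45 0 0 -4.8 0 0 -0.6; 0.45 0 0 -4.8 0 0 -0.72; 0.45 0 0 -4.8 0 0 -0.84; 0.45 0 0 -4.8 0 0 -0.96; 0.45 0 0 -4.8 0 0 -1.08; 0.45 0 0 -4.8 0 0 -1.2; 0.45 0 0 -4.8 0 0 -1.32; 0.45 0 0 -4.8 0 0 -1.44; 0.45 0 0 -4.8 0 0 -1.56; 0.45 0 0 -4.8 0 0 -1.68; 0.45 0 0 -4.8 0 0 -1.68"
}}

```text
time_s: 36.92
eef_pos: [481.3, 19.8, 188.7]
ee_rot: [0.0, 0.967, 0.254, 0.0]
force: [-0.1, 0.0, 0.2]
grip_width: 0.449
grip_force: 0.0
```

```bash
python3 st.py; python3 - <<'E'
from h import *
m=camera_model('wrist');im=cap('wrist','w8.png');cap('top','t2.png');T=camera_model('top')
for l in ['crank','handle']:
  for d in spot_point('wrist',l): print(l,round(d['score'],2),d['xy'],np.round(atz(m,d['xy'],79 if l=='crank' else 79+62),1))
  for d in spot_point('top',l): print('top',l,round(d['score'],2),d['xy'],np.round(atz(T,d['xy'],79 if l=='crank' else 79+62),1))
E
```

```text
36.92 [481.3  19.8 188.7] F [-0.1  0.   0.2] M [ 0.01  -0.027 -0.004] q6 0.854 psi 29.5
crank 0.64 [459.8, 123.1] [599.4 -57.3  79. ]
crank 0.56 [273.0, 212.7] [477.3  24.4  79. ]
handle 0.59 [192.1, 233.8] [461.9  67.5 141. ]
top handle 0.36 [286.8, 158.9] [591.7 -27.2 141. ]
```

View pics/w8.png

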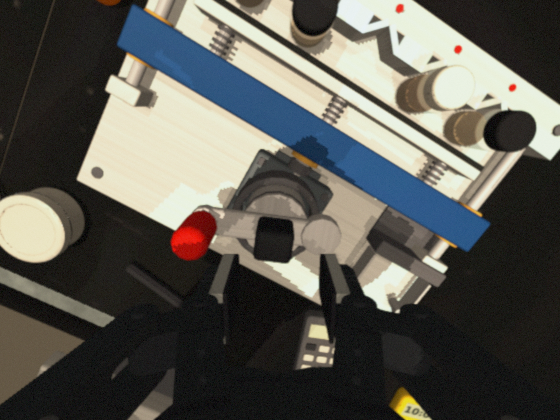

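w8.png: the crank sits upright in the collar with its handle at (193,235), its block at (274,226 top face), and the vials in place.

```bash
python3 - <<'E'
from h import *
m=camera_model('wrist')
print(atz(m,(274,227),147),atz(m,(274,222),147),atz(m,(322,234),129))
E
```

```text
[490.56410348  29.75209734 147.        ] [493.12345191  31.15689448 147.        ] [494.66628769  -1.19717325 129.        ]
```

Request:
{"method": "step_arm", "body": {
  "commands": "0.45 0.03 -0.33 0 0 0 -0.12; 0.45 0.03 -0.33 0 0 0 -0.24; 0.45 0.03 -0.33 0 0 0 -0.36; 0.45 0.03 -0.33 0 0 0 -0.48; 0.45 0.03 -0.33 0 0 0 -0.6; 0.45 0.03 -0.33 0 0 0 -0.72; 0.45 0.03 -0.33 0 0 0 -0.84; 0.45 0.03 -0.33 0 0 0 -0.96; 0.45 0.03 -0.33 0 0 0 -1.08; 0.45 0.03 -0.33 0 0 0 -1.2; 0.45 0.03 -0.33 0 0 0 -1.32; 0.45 0.03 -0.33 0 0 0 -1.45; 0.45 0.03 -0.33 2 0 0 -1.45; 0.45 0.03 -0.33 4 0 0 -1.45; 0.45 0.03 -0.33 4.75 0 0 -1.45; 0.45 0.03 -0.33 4.75 0 0 -1.45; 0 0.03 -0.33 4.75 0 0 -1.45; 0 0.03 -0.33 4.75 0 0 -1.45; 0 0.03 -0.33 4.75 0 0 -1.45; 0 0.03 -0.33 4.75 0 0 -1.45"
}}

```text
time_s: 38.88
eef_pos: [480.3, 22.7, 142.4]
ee_rot: [0.001, 0.558, 0.83, 0.0]
force: [-2.1, 0.2, 6.0]
grip_width: 0.22
grip_force: 69.6
```

```bash
python3 st.py
```

```text
38.88 [480.3  22.7 142.4] F [-2.1  0.2  6. ] M [0.017 0.257 0.1  ] q6 -0.584 psi 112.2
```

Request:
{"method": "step_arm", "body": {
  "commands": "0 0 0 0 0 0 0.12; 0 0 0 0 0 0 0.24; 0 0 0 0 0 0 0.36; 0 0 0 0 0 0 0.48; 0 0 0 0 0 0 0.6; 0 0 0 0 0 0 0.72; 0 0 0 0 0 0 0.84; 0 0 0 0 0 0 0.96; 0 0 0 0 0 0 1.08; 0 0 0 0 0 0 1.2; 0 0 0 0 0 0 1.32; 0 0 0 0 0 0 1.44; 0 0 0 0 0 0 1.56; 0 0 0 0 0 0 1.68; 0 0 0 0 0 0 1.8; 0 0 0 0 0 0 1.92; 0 0 0 0 0 0 2.04; 0 0 0 0 0 0 2.16; 0 0 0 0 0 0 2.28; 0 0 0 0 0 0 2.4"
}}

```text
time_s: 40.55
eef_pos: [480.5, 22.5, 142.4]
ee_rot: [0.0, 0.975, -0.222, 0.001]
force: [1.0, -1.7, 4.9]
grip_width: 0.214
grip_force: 69.6
```

Request:
{"method": "step_arm", "body": {
  "commands": "0 0 0 0 0 0 0.12; 0 0 0 0 0 0 0.24; 0 0 0 0 0 0 0.36; 0 0 0 0 0 0 0.48; 0 0 0 0 0 0 0.6; 0 0 0 0 0 0 0.72; 0 0 0 0 0 0 0.74; 0 0 0 0 0 0 0.74"
}}

```text
time_s: 41.22
eef_pos: [480.4, 22.4, 142.4]
ee_rot: [-0.0, 0.83, -0.558, 0.001]
force: [-0.3, -1.7, 5.2]
grip_width: 0.217
grip_force: 69.7
```

```bash
python3 st.py
```

```text
41.22 [480.4  22.4 142.4] F [-0.3 -1.7  5.2] M [-0.414  0.168 -0.009] q6 2.558 psi 292.2
```

Request:
{"method": "step_arm", "body": {
  "commands": "0.45 0 0 0 0 0 0; 0.45 0 0 0 0 0 0; 0.45 0 0 0 0 0 0; 0.45 0 0 -2 0 0 0; 0.45 0 0 -4 0 0 0; 0.45 0 0 -4.8 0 0 -0.12; 0.45 0 0 -4.8 0 0 -0.24; 0.45 0 0 -4.8 0 0 -0.36; 0.45 0 0 -4.8 0 0 -0.48; 0.45 0 0 -4.8 0 0 -0.6; 0.45 0 0 -4.8 0 0 -0.72; 0.45 0 0 -4.8 0 0 -0.84; 0.45 0 0 -4.8 0 0 -0.96; 0.45 0 0 -4.8 0 0 -1.08; 0.45 0 0 -4.8 0 0 -1.2; 0.45 0 0 -4.8 0 0 -1.32; 0.45 0 0 -4.8 0 0 -1.44; 0.45 0 0 -4.8 0 0 -1.56; 0.45 0 0 -4.8 0 0 -1.68; 0.45 0 0 -4.8 0 0 -1.68"
}}

```text
time_s: 42.88
eef_pos: [479.7, 22.9, 189.2]
ee_rot: [-0.0, 0.969, 0.248, -0.0]
force: [-0.1, 0.3, -0.3]
grip_width: 0.45
grip_force: 0.0
```

```bash
python3 st.py
```

```text
42.88 [479.7  22.9 189.2] F [-0.1  0.3 -0.3] M [-0.011 -0.033  0.008] q6 0.872 psi 28.8
```

Request:
{"method": "step_arm", "body": {
  "commands": "0.45 0 0 0 0 0 -0.12; 0.45 0 0 0 0 0 -0.24; 0.45 0 0 0 0 0 -0.36; 0.45 0 0 0 0 0 -0.48; 0.45 0 0 0 0 0 -0.6; 0.45 0 0 0 0 0 -0.72; 0.45 0 0 0 0 0 -0.84; 0.45 0 0 0 0 0 -0.96; 0.45 0 0 0 0 0 -1.08; 0.45 0 0 0 0 0 -1.2; 0.45 0 0 0 0 0 -1.32; 0.45 0 0 0 0 0 -1.46; 0.45 0 0 2 0 0 -1.46; 0.45 0 0 4 0 0 -1.46; 0.45 0 0 4.8 0 0 -1.46; 0.45 0 0 4.8 0 0 -1.46; 0 0 0 4.8 0 0 -1.46; 0 0 0 4.8 0 0 -1.46; 0 0 0 4.8 0 0 -1.46; 0 0 0 4.8 0 0 -1.46"
}}

```text
time_s: 44.55
eef_pos: [480.2, 22.8, 142.4]
ee_rot: [0.001, 0.558, 0.83, 0.0]
force: [-0.5, 0.1, 5.1]
grip_width: 0.22
grip_force: 69.4
```

```bash
python3 st.py
```

```text
44.55 [480.2  22.8 142.4] F [-0.5  0.1  5.1] M [ 0.001  0.223 -0.002] q6 -0.584 psi 112.2
```

Request:
{"method": "step_arm", "body": {
  "commands": "0 0 0 0 0 0 0.12; 0 0 0 0 0 0 0.24; 0 0 0 0 0 0 0.36; 0 0 0 0 0 0 0.48; 0 0 0 0 0 0 0.6; 0 0 0 0 0 0 0.72; 0 0 0 0 0 0 0.84; 0 0 0 0 0 0 0.96; 0 0 0 0 0 0 1.08; 0 0 0 0 0 0 1.2; 0 0 0 0 0 0 1.32; 0 0 0 0 0 0 1.44; 0 0 0 0 0 0 1.5; 0 0 0 0 0 0 1.55; 0 0 0 0 0 0 1.6; 0 0 0 0 0 0 1.65"
}}

```text
time_s: 45.88
eef_pos: [480.6, 22.6, 142.4]
ee_rot: [0.001, 0.988, 0.152, 0.001]
force: [1.7, -1.9, 4.9]
grip_width: 0.217
grip_force: 69.4
```

```bash
python3 st.py; python3 - <<'E'
from h import *
m=camera_model('wrist');im=cap('wrist','w9.png')
E
```

```text
45.88 [480.6  22.6 142.4] F [ 1.7 -1.9  4.9] M [-0.089 -0.107  0.07 ] q6 1.069 psi 17.5
```

Request:
{"method": "step_arm", "body": {
  "commands": "0 0 0 0 0 0 0.08; 0 0 0 0 0 0 0.16; 0 0 0 0 0 0 0.24; 0 0 0 0 0 0 0.32; 0 0 0 0 0 0 0.4; 0 0 0 0 0 0 0.48; 0 0 0 0 0 0 0.56"
}}

```text
time_s: 46.52
eef_pos: [480.6, 22.5, 142.3]
ee_rot: [0.0, 0.992, -0.127, 0.001]
force: [0.6, -2.0, 5.6]
grip_width: 0.216
grip_force: 69.6
```

```bash
python3 st.py
```

```text
46.52 [480.6  22.5 142.3] F [ 0.6 -2.   5.6] M [-0.32  -0.145  0.064] q6 1.629 psi 345.4
```

Request:
{"method": "step_arm", "body": {
  "commands": "0 0 0 0 0 0 0.08; 0 0 0 0 0 0 0.16; 0 0 0 0 0 0 0.24; 0 0 0 0 0 0 0.32; 0 0 0 0 0 0 0.4; 0 0 0 0 0 0 0.48"
}}

```text
time_s: 47.02
eef_pos: [480.5, 22.4, 142.4]
ee_rot: [0.0, 0.933, -0.359, 0.001]
force: [-0.3, -2.3, 5.8]
grip_width: 0.22
grip_force: 69.6
```

```bash
python3 st.py
```

```text
47.02 [480.5  22.4 142.4] F [-0.3 -2.3  5.8] M [-0.488 -0.014  0.075] q6 2.109 psi 317.9
```

Request:
{"method": "step_arm", "body": {
  "commands": "0 0 0 0 0 0 0.08; 0 0 0 0 0 0 0.16; 0 0 0 0 0 0 0.24; 0 0 0 0 0 0 0.32; 0 0 0 0 0 0 0.4; 0 0 0 0 0 0 0.44; 0 0 0 0 0 0 0.44"
}}

```text
time_s: 47.6
eef_pos: [480.5, 22.3, 142.4]
ee_rot: [-0.0, 0.833, -0.554, 0.001]
force: [-0.3, -3.2, 6.6]
grip_width: 0.217
grip_force: 69.7
```

```bash
python3 st.py; python3 - <<'E'
from h import *
m=camera_model('wrist');im=cap('wrist','w10.png')
E
```

```text
47.6 [480.5  22.3 142.4] F [-0.3 -3.2  6.6] M [-0.513  0.11  -0.005] q6 2.547 psi 292.8
```

Request:
{"method": "step_arm", "body": {
  "commands": "0.45 0 0 0 0 0 0; 0.45 0 0 0 0 0 0; 0.45 0 0 0 0 0 0; 0.45 0 0 -2 0 0 0; 0.45 0 0 -4 0 0 0; 0.45 0 0 -4.8 0 0 -0.12; 0.45 0 0 -4.8 0 0 -0.24; 0.45 0 0 -4.8 0 0 -0.36; 0.45 0 0 -4.8 0 0 -0.48; 0.45 0 0 -4.8 0 0 -0.6; 0.45 0 0 -4.8 0 0 -0.72; 0.45 0 0 -4.8 0 0 -0.84; 0.45 0 0 -4.8 0 0 -0.96; 0.45 0 0 -4.8 0 0 -1.08; 0.45 0 0 -4.8 0 0 -1.2; 0.45 0 0 -4.8 0 0 -1.32; 0.45 0 0 -4.8 0 0 -1.44; 0.45 0 0 -4.8 0 0 -1.56; 0.45 0 0 -4.8 0 0 -1.68; 0.45 0 0 -4.8 0 0 -1.68"
}}

```text
time_s: 49.32
eef_pos: [479.6, 23.0, 189.1]
ee_rot: [-0.0, 0.967, 0.253, -0.0]
force: [-0.1, 0.2, 0.4]
grip_width: 0.449
grip_force: 0.0
```

Request:
{"method": "step_arm", "body": {
  "commands": "0.45 0 0 0 0 0 -0.12; 0.45 0 0 0 0 0 -0.24; 0.45 0 0 0 0 0 -0.36; 0.45 0 0 0 0 0 -0.48; 0.45 0 0 0 0 0 -0.6; 0.45 0 0 0 0 0 -0.72; 0.45 0 0 0 0 0 -0.84; 0.45 0 0 0 0 0 -0.96; 0.45 0 0 0 0 0 -1.08; 0.45 0 0 0 0 0 -1.2; 0.45 0 0 0 0 0 -1.32; 0.45 0 0 0 0 0 -1.46; 0.45 0 0 2 0 0 -1.46; 0.45 0 0 4 0 0 -1.46; 0.45 0 0 4.8 0 0 -1.46; 0.45 0 0 4.8 0 0 -1.46; 0 0 0 4.8 0 0 -1.46; 0 0 0 4.8 0 0 -1.46; 0 0 0 4.8 0 0 -1.46; 0 0 0 4.8 0 0 -1.46"
}}

```text
time_s: 50.98
eef_pos: [480.2, 22.8, 142.3]
ee_rot: [0.001, 0.554, 0.833, 0.0]
force: [-0.6, -0.3, 6.4]
grip_width: 0.215
grip_force: 69.4
```

Request:
{"method": "step_arm", "body": {
  "commands": "0 0 0 0 0 0 0.06; 0 0 0 0 0 0 0.12; 0 0 0 0 0 0 0.18; 0 0 0 0 0 0 0.24; 0 0 0 0 0 0 0.3; 0 0 0 0 0 0 0.36; 0 0 0 0 0 0 0.36"
}}

```text
time_s: 51.57
eef_pos: [480.3, 22.8, 142.3]
ee_rot: [0.001, 0.695, 0.719, 0.001]
force: [-0.4, 0.3, 4.0]
grip_width: 0.22
grip_force: 71.1
```

```bash
python3 st.py
```

```text
51.57 [480.3  22.8 142.3] F [-0.4  0.3  4. ] M [0.031 0.173 0.264] q6 -0.231 psi 92.0
```

Request:
{"method": "step_arm", "body": {
  "commands": "0 0 0 0 0 0 0.04; 0 0 0 0 0 0 0.08; 0 0 0 0 0 0 0.12; 0 0 0 0 0 0 0.12; 0 0 0 0 0 0 0.12"
}}

```text
time_s: 51.98
eef_pos: [480.4, 22.8, 142.3]
ee_rot: [0.001, 0.736, 0.677, 0.001]
force: [0.6, 1.1, 6.2]
grip_width: 0.22
grip_force: 72.4
```

```bash
python3 st.py; python3 - <<'E'
from h import *
m=camera_model('wrist');im=cap('wrist','w11.png')
for l in ['vial_a','clip','nest_1']:
  for d in spot_point('wrist',l): print(l,round(d['score'],2),d['xy'],np.round(atz(m,d['xy'],55),1))
E
```

```text
51.98 [480.4  22.8 142.3] F [0.6 1.1 6.2] M [ 0.062  0.099 -0.026] q6 -0.114 psi 85.2
vial_a 0.93 [462.4, 143.1] [602.7  67.3  55. ]
vial_a 0.92 [446.8, 318.3] [602.  -65.7  55. ]
vial_a 0.62 [473.8, 64.9] [605.7 113.7  55. ]
vial_a 0.58 [448.5, 273.2] [600.5 -26.8  55. ]
clip 0.72 [273.6, 359.6] [466.2 -93.3  55. ]
clip 0.68 [472.7, 65.4] [605.  113.5  55. ]
nest_1 0.94 [446.5, 320.4] [601.9 -67.6  55. ]
nest_1 0.88 [448.9, 267.7] [600.5 -22.3  55. ]
nest_1 0.65 [472.0, 61.9] [604.4 115.5  55. ]
nest_1 0.65 [459.2, 205.6] [604.1  24.8  55. ]
```

Request:
{"method": "step_arm", "body": {
  "commands": "0 0 0 0 0 0 0.04; 0 0 0 0 0 0 0.08; 0 0 0 0 0 0 0.12; 0 0 0 0 0 0 0.16",
  "newtons": 110
}}

```text
time_s: 52.52
eef_pos: [480.4, 22.8, 142.5]
ee_rot: [0.001, 0.788, 0.616, 0.001]
force: [-0.1, -0.2, 7.2]
grip_width: 0.211
grip_force: 108.4
```

```bash
python3 st.py
```

```text
52.52 [480.4  22.8 142.5] F [-0.1 -0.2  7.2] M [0.084 0.094 0.11 ] q6 0.048 psi 76.0
```

Request:
{"method": "step_arm", "body": {
  "commands": "0 0 0 0 0 0 0.04; 0 0 0 0 0 0 0.08; 0 0 0 0 0 0 0.12; 0 0 0 0 0 0 0.16"
}}

```text
time_s: 52.85
eef_pos: [480.4, 22.8, 142.5]
ee_rot: [0.001, 0.835, 0.551, 0.001]
force: [-0.9, 0.4, 6.9]
grip_width: 0.205
grip_force: 108.4
```

```bash
python3 st.py;  python3 - <<'E'
from h import *
m=camera_model('wrist');im=cap('wrist','w12.png')
a=cv2.imread('pics/w11.png');b=cv2.imread('pics/w9.png');c=cv2.cvtColor(im,4)
cv2.imwrite('pics/cmp.png',np.hstack([cv2.resize(c,(560,420)),cv2.resize(a[120:340,200:380],(240,293))[:420].copy() if 0 else cv2.copyMakeBorder(cv2.resize(a,(240,180)),0,240,0,0,0)]))
E
```

```text
52.85 [480.4  22.8 142.5] F [-0.9  0.4  6.9] M [0.065 0.083 0.057] q6 0.208 psi 66.8
```

View pics/cmp.png

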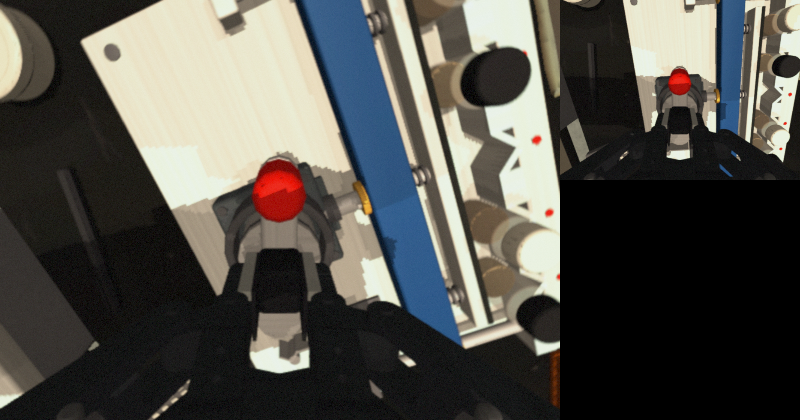

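Request:
{"method": "step_arm", "body": {
  "commands": "0 0 0 0 0 0 0.05; 0 0 0 0 0 0 0.1; 0 0 0 0 0 0 0.15; 0 0 0 0 0 0 0.2; 0 0 0 0 0 0 0.25; 0 0 0 0 0 0 0.25"
}}

```text
time_s: 53.4
eef_pos: [480.5, 22.7, 142.5]
ee_rot: [0.001, 0.897, 0.442, 0.001]
force: [-0.5, -0.5, 6.1]
grip_width: 0.211
grip_force: 108.3
```

```bash
python3 st.py
```

```text
53.4 [480.5  22.7 142.5] F [-0.5 -0.5  6.1] M [-0.054  0.037 -0.038] q6 0.458 psi 52.5
```

Request:
{"method": "step_arm", "body": {
  "commands": "0 0 0 0 0 0 0.05; 0 0 0 0 0 0 0.1; 0 0 0 0 0 0 0.15; 0 0 0 0 0 0 0.2; 0 0 0 0 0 0 0.25; 0 0 0 0 0 0 0.25"
}}

```text
time_s: 53.9
eef_pos: [480.5, 22.7, 142.5]
ee_rot: [0.001, 0.944, 0.329, 0.001]
force: [0.2, -0.3, 7.7]
grip_width: 0.207
grip_force: 109.3
```

```bash
python3 st.py; python3 - <<'E'
from h import *
m=camera_model('wrist');im=cap('wrist','w13.png')
hs=cv2.cvtColor(im,cv2.COLOR_RGB2HSV)
M=((hs[...,0]<5)|(hs[...,0]>175))&(hs[...,1]>180)&(hs[...,2]>90);M[:,:200]=0;M[:,360:]=0
ys,xs=np.nonzero(M);print('handle col,row',xs.mean(),ys.mean(),len(xs))
for l in ['vial_a','clip']:
  for d in spot_point('wrist',l): print(l,round(d['score'],2),d['xy'],np.round(atz(m,d['xy'],55),1))
E
```

```text
53.9 [480.5  22.7 142.5] F [ 0.2 -0.3  7.7] M [ 0.056 -0.063  1.58 ] q6 0.706 psi 38.4
handle col,row 275.55384615384617 191.24773175542407 2535
vial_a 0.97 [455.8, 125.5] [600.6 -24.4  55. ]
vial_a 0.95 [349.5, 23.6] [601.5  67.4  55. ]
vial_a 0.94 [502.9, 165.7] [602.3 -68.1  55. ]
```

w12/cmp: the handle is at (278,190) and still in line with the hand. The bar is at the vials, and the 1.58 N m torque now says the hard stop is reached. I'll hold there, back off within the play and lift.

Request:
{"method": "step_arm", "body": {
  "commands": "0 0 0 0 0 0 0; 0 0 0 0 0 0 0; 0 0 0 0 0 0 0; 0 0 0 0 0 0 0; 0 0 0 0 0 0 -0.04; 0 0 0 0 0 0 -0.06; 0 0 0 0 0 0 -0.06"
}}

```text
time_s: 54.63
eef_pos: [480.5, 22.7, 142.5]
ee_rot: [0.001, 0.934, 0.357, 0.001]
force: [0.7, 0.9, 5.8]
grip_width: 0.205
grip_force: 108.4
```

```bash
python3 st.py
```

```text
54.63 [480.5  22.7 142.5] F [0.7 0.9 5.8] M [0.005 0.058 0.034] q6 0.645 psi 41.8
```

Request:
{"method": "step_arm", "body": {
  "commands": "0 0 0 -0.3 0 0 -0.02; 0 0 0 -0.8 0 0 -0.02; 0 0 0 -1.4 0 0 -0.02; 0 0 0 -2 0 0 -0.02; 0 0 0 -3 0 0 -0.02; 0 0 0 -4.5 0 0 -0.02; 0 0 0 -6 0 0 -0.02; 0 0 0 -6 0 0 -0.02"
}}

```text
time_s: 55.3
eef_pos: [480.7, 22.7, 204.2]
ee_rot: [0.001, 0.931, 0.365, 0.002]
force: [0.5, -0.4, -3.1]
grip_width: 0.207
grip_force: 121.8
```

```bash
python3 st.py; python3 - <<'E'
from h import *
m=camera_model('wrist');im=cap('wrist','w14.png');cap('side','s2.png');cap('top','t3.png');M={'wrist':m,'side':camera_model('side'),'top':camera_model('top')}
for n in M:
  for d in spot_point(n,'clip')[:2]+spot_point(n,'vial_a'): print(n,round(d['score'],2),np.round(d['xy']),np.round(atz(M[n],d['xy'],55),1))
T=M['top']
print('jaws mid',atz(T,(312.1,215),72),'bracket front',atz(T,(312.1,202.9),80))
w=dict(m);w['eye']=np.array([500.5,97.6,455.8]);w['rotation']=[.1506,.9886,.0003,-.001]
for p in [(240,238),(240,272),(252,252)]: print(atz(w,p,72))
g=cv2.imread('pics/w1.png',0);print(g[225:285:3,225:300:3])
E
```

```text
55.3 [480.7  22.7 204.2] F [ 0.5 -0.4 -3.1] M [-0.037 -0.054  0.009] q6 0.626 psi 42.9
wrist 0.8 [352. 286.] [463.9 -87.4  55. ]
wrist 0.85 [345.  48.] [602.   67.5  55. ]
wrist 0.78 [458. 166.] [604.3 -69.5  55. ]
wrist 0.74 [420. 132.] [600.5 -23.4  55. ]
wrist 0.61 [460. 165.] [606.4 -69.6  55. ]
side 0.74 [292. 195.] [470.7 -91.5  55. ]
side 0.62 [224. 226.] [609.   79.1  55. ]
side 0.78 [224. 286.] [544.2 281.   55. ]
side 0.7 [270. 161.] [ 571.8 -260.    55. ]
side 0.59 [221. 234.] [605.6 114.7  55. ]
side 0.56 [238. 205.] [600.7 -14.5  55. ]
side 0.54 [242. 193.] [606.1 -73.   55. ]
side 0.51 [225. 227.] [604.   85.9  55. ]
top 0.77 [310. 212.] [467.5 -87.6  55. ]
top 0.67 [308. 161.] [602.3 -81.1  55. ]
top 0.65 [232. 161.] [601.6 116.2  55. ]
top 0.56 [251. 161.] [602.8  67.1  55. ]
top 0.54 [191. 179.] [554.9 222.4  55. ]
top 0.53 [288. 161.] [602.1 -29.1  55. ]
jaws mid [458.41270612 -90.91851631  72.        ] bracket front [488.76063136 -90.8729551   80.        ]
[450.08233259 -63.1737538   72.        ]
[ 448.37198691 -111.47438077   72.        ]
[464.87272009 -82.6446666
[... 1416 characters left out ...]
30 233 236 238 236 237 231 211  72  71
   68  92  59  54  66  53  52]
 [ 77 124 235 238 236 220  87  98 229 228 231 228 229 227 213 191  71  72
   79 175 101  93  90  53  55]
 [114 222 239 233 236 113  83 102 161 158 164 158 163 158 160 156  71  71
   86 175 145 163 117  55  53]
 [104 237 236 236 159 158 225 109  91  88  90  90  89  88  91 178 112 107
  127 236 193 217 156  84  83]
 [ 21  46  43  50 109 202 229 117  88  91  89  87  87  89  88  69 114 109
  128 236 100  84 131  79  81]
 [ 17  25  23  27  91  30  36 191 178 190 186 186 188 187 189  68 114 111
  123 235  70  23  42  78  84]
 [  5  26  18  24  22  22  22  21  21  21  25  22  28  25  24  38 102  98
   84  32  22  22  45  80  78]]
```

```bash
python3 - <<'E'
from h import *
w=dict(camera_model('wrist'));w['eye']=np.array([500.5,97.6,455.8]);w['rotation']=[.1506,.9886,.0003,-.001]
for z in (72,80): 
  a,b=atz(w,(255,237),z),atz(w,(255,275),z);print(z,a,b,(a+b)/2)
print('bracket col273 top', atz(w,(272.5,255),85),'bot',atz(w,(272.5,255),60))
g=cv2.imread('pics/t3.png',0);print(g[195:222:1,298:328])
E
```

```text
72 [469.19499104 -61.78023518  72.        ] [ 468.02156251 -115.86915577   72.        ] [468.60827677 -88.82469547  72.        ]
80 [469.84751859 -58.45808332  80.        ] [ 468.69854922 -111.41956419   80.        ] [469.2730339  -84.93882376  80.        ]
bracket col273 top [491.60051734 -80.61002451  85.        ] bot [491.00049828 -92.62526349  60.        ]
[[187 171 107  87  87  87  88  88  86  88  85  83  85 104 129 128 127 150
  188 201 224 238 224 197 198 211 232 226 100  32]
 [168 151  96  84  83  82  82  84  83  83  82  75  76  95 124 126 126 181
  240 244 245 246 245 243 243 236 225 224 103  35]
 [168 149  94  80  79  79  77  75  76  75  76  75  76  97 125 126 125 168
  230 234 233 233 233 234 232 223 216 223 102  35]
 [167 147  95  90  89  87  85  80  79  78  78  78  83 102 126 128 127 133
  153 154 154 153 152 151 153 159 194 211  98  36]
 [170 146  88  87  84  84  86  85  85  84  83  84  88 103 132 135 135 135
  137 138 136 135 136 136 136 145 170 176  87  34]
 [171 146  87  87  86  85  85  85  85  86  86  86  87  99 126 137 137 138
  137 137 137 137 136 137 138 145 167 
[... 1938 characters left out ...]
227 246 247 247 247 247
  246 246 241 233 244 244 237 234 245 228 107  35]
 [193 172 168 162 160 172 173 185 201 203 204 208 227 246 247 247 247 247
  247 247 239 220 234 238 237 245 246 228 106  35]
 [192 171 169 171 172 159 159 179 202 204 205 216 235 246 247 247 247 247
  247 247 241 217 206 212 228 245 246 228 107  36]
 [193 180 176 174 176 169 176 186 203 205 215 233 246 247 247 247 247 247
  247 247 246 244 235 208 223 241 246 229 107  36]
 [202 201 194 180 176 179 180 189 205 216 234 246 247 247 247 247 247 247
  247 247 247 246 245 237 223 234 245 229 109  34]
 [206 206 206 199 185 186 191 199 210 227 245 247 247 247 247 247 247 247
  247 247 247 247 246 246 245 246 246 230 114  37]]
```

```bash
python3 st.py
```

```text
55.75 [479.6  22.9 200.9] F [-0.4 -0.1 -5.1] M [-0.017 -0.001 -0.018] q6 0.626 psi 42.8
```

Request:
{"method": "step_arm", "body": {
  "commands": "0 -3 0.7 0 0 0 -0.12; 0 -6 1.4 0 0 0 -0.24; 0 -9 2.1 0 0 0 -0.36; 0 -12 2.9 0 0 0 -0.48; 0 -13.08 3.15 0 0 0 -0.6; 0 -13.08 3.15 0 0 0 -0.72; 0 -13.08 3.15 2 0 0 -0.824; 0 -13.08 3.15 5 0 0 -0.824; 0 -13.08 3.15 7 0 0 -0.824; 0 -13.08 3.15 8.1 0 0 -0.824; 0 -13.08 3.15 8.1 0 0 -0.824; 0 -13.08 3.15 8.1 0 0 -0.824; 0 -13.08 3.15 8.1 0 0 -0.824"
}}

```text
time_s: 56.83
eef_pos: [405.3, -89.2, 120.3]
ee_rot: [0.0, 0.707, 0.707, 0.0]
force: [0.4, 0.4, -3.1]
grip_width: 0.205
grip_force: 121.6
```

```bash
python3 st.py; python3 - <<'E'
from h import *
m=camera_model('wrist');cap('wrist','w15.png');cap('side','s3.png');S=camera_model('side')
for l,z in [('clip',55),('crank',56),('handle',118),('socket',56)]:
  for n,M in(('wrist',m),('side',S)):
    for d in spot_point(n,l)[:2]: print(n,l,round(d['score'],2),np.round(d['xy']),np.round(atz(M,d['xy'],z),1))
E
```

```text
56.83 [405.3 -89.2 120.3] F [ 0.4  0.4 -3.1] M [-0.02   0.007  0.041] q6 -0.502 psi 90.1
wrist clip 0.6 [376. 232.] [466.2 -87.7  55. ]
side clip 0.89 [292. 197.] [468.9 -83.8  55. ]
wrist crank 0.58 [282. 238.] [406.9 -91.5  56. ]
side crank 0.67 [314. 198.] [410.4 -87.6  56. ]
wrist handle 0.73 [281. 187.] [405.9 -43.1 118. ]
side handle 0.61 [313. 187.] [409.2 -46.3 118. ]
side socket 0.53 [314. 198.] [409.9 -91.2  56. ]
```

Request:
{"method": "step_arm", "body": {
  "commands": "0 0.12 1 0 0 0 0; 0 0.12 2 0 0 0 0; 0 0.12 2.7 0 0 0 0; 0 0.12 3.1 0 0 0 0; 0 0.12 3.5 0 0 0 0; 0 0.12 3.8 0 0 0 0; 0 0.12 3.8 0 0 0 0"
}}

```text
time_s: 57.92
eef_pos: [441.4, -88.2, 119.3]
ee_rot: [-0.002, 0.706, 0.708, -0.002]
force: [-7.4, -4.5, -5.0]
grip_width: 0.204
grip_force: 121.1
```

```bash
python3 st.py
```

```text
57.92 [441.4 -88.2 119.3] F [-7.4 -4.5 -5. ] M [-0.931  1.603 -0.002] q6 -0.457 psi 90.1
```

Request:
{"method": "step_arm", "body": {
  "commands": "0 -0.15 0 0 0 0 0; 0 -0.15 0.3 0 0 0 0; 0 -0.15 0.6 0 0 0 0; 0 -0.15 0.9 0 0 0 0; 0 -0.15 1.1 0 0 0 0; 0 -0.15 1.1 0 0 0 0"
}}

```text
time_s: 58.42
eef_pos: [452.7, -89.2, 119.3]
ee_rot: [-0.002, 0.707, 0.708, -0.001]
force: [-5.2, -1.1, -6.3]
grip_width: 0.205
grip_force: 121.0
```

```bash
python3 st.py
```

```text
58.42 [452.7 -89.2 119.3] F [-5.2 -1.1 -6.3] M [-0.223  0.935 -0.012] q6 -0.449 psi 90.1
```

Request:
{"method": "step_arm", "body": {
  "commands": "0 -0.03 0.3 0 0 0 0; 0 -0.03 0.6 0 0 0 0; 0 -0.03 0.9 0 0 0 0; 0 -0.03 1.2 0 0 0 0; 0 -0.03 1.4 0 0 0 0; 0 -0.03 1.4 0 0 0 0; 0 -0.03 1.4 0 0 0 0"
}}

```text
time_s: 59.0
eef_pos: [466.9, -89.7, 120.1]
ee_rot: [-0.002, 0.706, 0.708, -0.002]
force: [-11.0, -2.3, 2.0]
grip_width: 0.203
grip_force: 122.1
```

```bash
python3 st.py
```

```text
59.0 [466.9 -89.7 120.1] F [-11.   -2.3   2. ] M [-0.472  2.136 -0.07 ] q6 -0.437 psi 90.1
```

Request:
{"method": "step_arm", "body": {
  "commands": "0 0 0.1 0 0 0 0; 0 0 0.2 0 0 0 0; 0 0 0.3 0 0 0 0; 0 0 0.3 0 0 0 0"
}}

```text
time_s: 59.33
eef_pos: [467.6, -89.7, 120.0]
ee_rot: [-0.004, 0.706, 0.708, -0.004]
force: [-25.4, -4.6, 11.6]
grip_width: 0.204
grip_force: 123.6
```

```bash
python3 st.py
```

```text
59.33 [467.6 -89.7 120. ] F [-25.4  -4.6  11.6] M [-8.750e-01  4.763e+00  4.000e-03] q6 -0.434 psi 90.2
```

Request:
{"method": "step_arm", "body": {
  "commands": "0 0 -0.2 0 0 0 0; 0 0 -0.4 0 0 0 0; 0 0 -0.4 0.1 0 0 0; 0 0 -0.4 0.1 0 0 0; 0 0 -0.4 0.1 0 0 0"
}}

```text
time_s: 59.75
eef_pos: [466.7, -89.8, 119.5]
ee_rot: [-0.001, 0.707, 0.708, -0.001]
force: [-7.8, -1.7, 2.5]
grip_width: 0.205
grip_force: 122.2
```

```bash
python3 st.py
```

```text
59.75 [466.7 -89.8 119.5] F [-7.8 -1.7  2.5] M [-0.285  1.658  0.061] q6 -0.438 psi 90.1
```

Request:
{"method": "step_arm", "body": {
  "commands": "0.4 0 -0.4 0.1 0 0 0; 0.4 0 0 0 0 0 0; 0.4 0 0 0 0 0 0; 0.4 0 0 -1 0 0 0; 0.45 0 0 -3 0 0 0; 0.45 0 0 -6 0 0 0; 0.45 0 0 -10 0 0 0; 0.45 0 0 -14 0 0 0; 0.45 0 0 -18 0 0 0; 0.45 0 0 -18 0 0 0; 0.45 0 0 -18 0 0 0"
}}

```text
time_s: 60.67
eef_pos: [467.9, -89.8, 301.8]
ee_rot: [0.003, 0.707, 0.708, 0.001]
force: [-0.1, -0.1, -1.6]
grip_width: 0.448
grip_force: 0.0
```

```bash
python3 st.py; python3 - <<'E'
from h import *
m=camera_model('wrist');cap('wrist','w16.png');cap('top','t4.png');cap('side','s4.png');C={'wrist':m,'top':camera_model('top'),'side':camera_model('side')}
for n in C:
  for l,z in [('crank',56),('clip',55),('handle',118),('vial_a',55)]:
    for d in spot_point(n,l)[:5]: print(n,l,round(d['score'],2),np.round(d['xy']),np.round(atz(C[n],d['xy'],z),1)[:2])
E
```

```text
60.67 [467.9 -89.8 301.8] F [-0.1 -0.1 -1.6] M [0.015 0.034 0.012] q6 -0.438 psi 90.1
wrist crank 0.97 [279. 176.] [468.3 -91.1]
wrist crank 0.6 [399. 118.] [600.4 -25. ]
wrist handle 0.72 [279. 141.] [468.8 -43.8]
wrist vial_a 0.91 [412.  29.] [604.5  62.1]
wrist vial_a 0.68 [292.  66.] [482.8  27.7]
wrist vial_a 0.67 [396. 119.] [598.4 -26.7]
wrist vial_a 0.59 [396. 158.] [602.8 -69.2]
top crank 0.57 [311. 214.] [463.2 -88.6]
top crank 0.42 [298. 210.] [473.4 -53.9]
top clip 0.74 [311. 213.] [463.8 -88.6]
top handle 0.57 [296. 210.] [467.2 -48.1]
top vial_a 0.7 [252. 161.] [602.8  63.9]
top vial_a 0.57 [232. 163.] [597.3 115.7]
top vial_a 0.52 [286. 160.] [603.5 -25.5]
top vial_a 0.47 [193. 181.] [550.4 217.6]
top vial_a 0.18 [413. 164.] [ 592.4 -356. ]
side crank 0.58 [219. 233.] [612.  111.8]
side clip 0.77 [294. 199.] [462.2 -74.4]
side handle 0.64 [292. 185.] [465.  -43.8]
side vial_a 0.8 [220. 233.] [608.6 108.5]
side vial_a 0.77 [224. 291.] [539.8 293.2]
side vial_a 0.57 [236. 202.] [609.2 -28.4]
side vial_a 0.56 [290. 199.] [472.8 -71.5]
side vial_a 0.49 [241. 195.] [606.9 -62.1]
```

```bash
python3 -c "
from rig import *
print(finish_job())"
```

```text
the job is handed in; nothing more can be done
None
```

The job is handed in: four vials stand in notches 1, 2, 4 and 5, the clamp is wound to its hard stop, and the crank is snapped upright into the clip and released. I checked the final state by contact forces and the trained networks, not by looking at a picture, and the hand-in returned no verdict.

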